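# Load and lock a feed canister in a vision cell

## Task

Load the feed canister of the inspection cell: swing its clamp arm well clear of the mouth first, then drop every brass spindle blank end-down into the canister. Then fit the blue keyed lid, turning it until its ears drop into the notches and it sits fully home, and swing the clamp arm fully shut over it, leaving the camera, ring light and V-block where they are.

Things in the scene. Friction and masses are not known exactly. Their poses are not given: they have to be found in the camera images.
- canister: (Sizes in mm.) Fixed upright grey tube, bore 80 diameter, inner floor at z 8, rim at z 160. Origin on the tube's axis at the work surface, z up. Black flange round the rim (top 14, radius 45 to 61). Base plate 8 thick, x -70 to 70, y -70 to 145. Clamp post, 22 diameter, at y +115.
- mouth (a point): Centre of the canister's mouth, on its axis at rim height (160 above the work surface); axes as the canister's.
- key_notch (a point): Middle of the key notch at rim height, 55 from the canister's axis towards canister -x; a yellow strip runs down the tube below it. The flange has three notches, 17 wide (ears are 12), at 180 (this one), 280 and 40 degrees from canister +x, anticlockwise from above: the lid fits one way only.
- clamp (a joint): Swing clamp on the post, vertical hinge: 0 = shut, arm over the mouth (canister -y); grows clockwise from above to 1.7 rad (1.57: arm along canister -x, tail along +x). Stays where left (friction 0.06 Nm). Arm 18 wide, 171 to 183 above the work surface, tip 39 from the canister's axis when shut: passes 3 over a lid fully home, strikes one that is not.
- clamp_pin (a point): On the clamp's tail: upright red round handle pin, 16 diameter, rising from 183 to 231 above the work surface, 65 from the hinge axis, on the side away from the arm. The point is on the pin's axis 211 above the work surface.
- clamp_hinge (a point): On the clamp's hinge axis, 171 above the work surface, at canister y +115.
- lid: Loose keyed lid, 0.3 kg: blue disc 110 diameter (z 18 to 26) on a grey spigot 76 diameter, 18 deep, nose tapered over 6. Origin: centre of the spigot's underside, on which it stands; z up. Black grip bar along lid x on top: 50 long, 14 wide, z 26 to 58. Fully home, the disc lies on the rim, origin 142 above the work surface, lid and canister axes agree.
- key_ear (a point): On the yellow key ear, 55 from the lid's axis towards lid -x, level with the disc's underside. Three ears, radius 47 to 63, 12 wide, lid z 9 to 26, at 180 (this one), 280 and 40 degrees from lid +x, anticlockwise. Off the notches they ride on the flange, the lid 9 too high (origin at 151); in the notches it drops those 9.
- lid_grip (a point): In the lid's grip bar, on the axis, 50 above the origin (8 below the bar's top).
- bar1: Spindle blank: brass-coloured square bar 90 x 14 x 14 mm, 0.06 kg; origin at its centre, x along its length; starts lying on the work surface. Either end may go down. May be absent.
- bar2: Spindle blank: brass-coloured square bar 90 x 14 x 14 mm, 0.06 kg; origin at its centre, x along its length; starts lying on the work surface. Either end may go down. May be absent.
- bar3: Spindle blank: brass-coloured square bar 90 x 14 x 14 mm, 0.06 kg; origin at its centre, x along its length; starts lying on the work surface. Either end may go down. May be absent.
- bar4: Spindle blank: brass-coloured square bar 90 x 14 x 14 mm, 0.06 kg; origin at its centre, x along its length; starts lying on the work surface. Either end may go down. May be absent.
- bar5: Spindle blank: brass-coloured square bar 90 x 14 x 14 mm, 0.06 kg; origin at its centre, x along its length; starts lying on the work surface. Either end may go down. May be absent.
- camera: Bystander: red camera housing 50 x 50 x 85 with a black lens (58 diameter) on top, 138 tall; origin under its centre. Leave alone.
- ringlight: Bystander: black ring light, 110 diameter, 35 tall; origin under its centre. Leave alone.
- vblock: Bystander: steel V-block 60 x 50 x 50; origin under its centre. Leave alone.
Things that resemble listed ones, but are neither listed nor needed, are in the scene too. Of the things that look like the lid, the largest one is meant. Leave any purple look-alike of the bar5 alone.

How it is judged:
By the outcome, as a careful person would: the job done as asked, in the order asked, and still so for the second after the job is handed in, with the robot touching nothing.
Of bar1, bar2, bar3, bar4, bar5 only 3 to 5 are there at a start; the rules pass over those that are not, and their reading is None.
At some moment in a run one of bar1, bar2, bar3, bar4, bar5, lid may be knocked a few centimetres aside while the robot is not near it.
Once in a run the grip may slacken for a moment while it holds something.
It also fails if it takes over 208 s, if anything falls off the work surface, if the arm or the gripper's body presses on something with over 40 N, if the wrist force passes 120 N, or if a joint passes its speed limit or range.

## Robot

A 7-joint arm with a two-finger parallel gripper is mounted at the origin on the work surface. World frame = base frame: x ahead of the robot, y to its left, z up, the work surface at z = 0. Lengths are in m, angles in rad, forces in N, time in s.
With the tool pointing down it reaches from about 0.4 to 0.925 m from the base axis. Payload 4.1 kg.
Tool frame: the origin (TCP) lies midway between the tips of the shut fingers; the grasp point (between the pads) lies 19 mm behind it; z points along the fingers, y is the line along which they close (so a half turn about z gives the same grasp; the last joint's range is limited). The gripper opens to 85 mm and grips with 20 to 120 N. Pads are 22 mm wide; open, the fingers measure 114 mm over their backs; the gripper's body (76 mm by 85 mm) begins 54 mm behind the grasp point. The pads swing forward as they close: fully open they stand 13 mm farther back than shut.
Start: joints at [1.043, 0.398, 0.045, 1.537, -0.019, 1.207, -0.051], TCP at [0.27, -0.591, 0.231] pointing down, gripper open.
Joint ranges: [-2.82, 2.82], [-0.49, 2.23], [-1.37, 1.46], [0, 2.46], [-1.36, 4.5], [0.23, 2], [-2.94, 2.94]. Speed limits (rad/s): [2.57, 2.57, 3.14, 3.14, 3.14, 3.14, 3.14].

## Interface

Orientations are given as a unit quaternion [w, x, y, z].
In Python, from bench import get_state, imaging, job gives the robot as it stands.
- The arm moves only by the tool send_rows, never from a script. Its argument "moves" is text: rows parted by semicolons, each of 7 numbers parted by spaces: the shift along the world's x, y, z each as a share of 500 mm, from -1 to 1, then the turn, a rotation vector about the world's x, y, z each as a share of 120 degrees, from -1 to 1, then the opening, from 0 (shut) to 1 (fully open). A call has exactly 5 rows; each row is the pose to reach, as a shift and turn from the pose commanded when the call began; what a row does not reach only later rows make up. A row lasts 1/10 s, in which the tool goes at most 50 mm and 8.59 degrees, less where a joint would pass 70% of its speed; a pose out of reach is approached as far as the arm can. A call with a number of a shift or a turn outside -1 to 1 is refused whole. A call with a gripper value outside its range is refused whole. The fingers move at their own pace and stop on an object; the grip force is fixed at half the most. Time passes only in rows, so rows that repeat a pose let the fingers close, or fill a call up. It gives the time, the measured TCP pose, the force, the opening and the grip force at its end, in the units of the state.
- get_state(): the state, without advancing time (a new reading comes with each control period).
- imaging.read_camera(name): name is "scene" or "side" or "wrist"; returns the picture (480x640x3 uint8, red, green, blue); there is no depth.
- imaging.camera_info(name): a dict with "camera_matrix" (3x3 intrinsics, pixels), "world_from_camera" (4x4, takes a point from camera to world coordinates); the wrist camera has in their place "hand_eye" (4x4, takes a point from camera to tool coordinates, whose origin is the TCP and whose axes are the flange's). Camera axes: x right, y down, z forward; pixel columns grow to the right and rows downward; lengths in m; the calibration is good to about 2 mm. The wrist camera is an equidistant fisheye: a pixel r from the principal point sees the ray r / f radians off the axis. A picture is of the moment at which its call begins: read the wrist's pose just before it. camera_info takes no time and is no camera call.
- job.job_done(): hands the job in; it is judged then, once.
The state is a dict: "t": time; "joint_pos": joint angles; "qvel": joint speeds; "joint_torque": joint torques, N m; "eef_pos": TCP position; "tcp_rot": TCP orientation; "contact_force": force on the tool from outside, world axes, zero at the start; "torque": the same for the moment, N m; "finger_gap": finger opening in m; "grasp_force": force on a finger pad.
Only numpy, scipy, OpenCV 4.12 (cv2) and the standard library are available. Lean on these libraries where they do the work, as an engineer would, in place of code of your own. Each camera call takes 0.05 s, during which the arm holds its last target. There are 200 camera calls.

## Working session

There is one attempt and no reset: what is moved stays moved. The work goes in short steps, Python scripts to look and compute and a tool call to move; the robot and the scene stay as the last step left them, time stands still between calls to the robot, and variables do not carry over. Pictures are saved under pics/ and viewed, at most 14 in all, crops included, and the job is handed in when it is done.

Besides the shell and the picture viewer there is one more tool, called as a command line: name --argument value ..., lists and objects as JSON in quotes. send_rows: Moves the arm, as the interface text tells. Shift numbers are shares of 500 mm and turn numbers shares of 120 degrees, none past 1 either way. Its arguments: {"type":"object","properties":{"moves":{"type":"string"}},"required":["moves"]}

```bash
ls; mkdir -p pics; cat > h.py <<'E'
import numpy as np, cv2
from scipy.spatial.transform import Rotation as R
from bench import get_state, imaging, job
def info(n):
    i=imaging.camera_info(n); return {k:(np.array(v) if isinstance(v,(list,np.ndarray)) else v) for k,v in i.items()}
def snap(n,f=None):
    s=get_state(); im=np.array(imaging.read_camera(n)); 
    if f: cv2.imwrite('pics/'+f,im[:,:,::-1])
    return im,s
def pose(n,s=None):
    i=info(n)
    if n!='wrist': return i['camera_matrix'],i['world_from_camera']
    T=np.eye(4); q=s['tcp_rot']; T[:3,:3]=R.from_quat([q[1],q[2],q[3],q[0]]).as_matrix(); T[:3,3]=s['eef_pos']
    return i['camera_matrix'],T@i['hand_eye']
def ray(n,px,s=None):
    K,T=pose(n,s); px=np.atleast_2d(px).astype(float)
    d=np.c_[(px[:,0]-K[0,2])/K[0,0],(px[:,1]-K[1,2])/K[1,1],np.ones(len(px))]
    if n=='wrist':
        r=np.hypot(d[:,0],d[:,1])+1e-12
        d=np.c_[d[:,0]/r*np.sin(r),d[:,1]/r*np.sin(r),np.cos(r)]
    return T[:3,3],d@T[:3,:3].T
def onz(n,px,z,s=None):
    o,d=ray(n,px,s); return o+d*((z-o[2])/d[:,2])[:,None]
def proj(n,P,s=None):
    K,T=pose(n,s); p=(np.atleast_2d(P)-T[:3,3])@T[:3,:3]
    if n=='wrist':
        r=np.hypot(p[:,0],p[:,1])+1e-12; a=np.arctan2(r,p[:,2]); u=p[:,:2]/r[:,None]*a[:,None]
    else: u=p[:,:2]/p[:,2:]
    return u*[K[0,0],K[1,1]]+K[:2,2]
E
python3 - <<'E'
from h import *
snap('scene','s0.png'); snap('side','d0.png'); _,s=snap('wrist','w0.png')
for n in('scene','side','wrist'):print(info(n))
print({k:np.round(v,3) for k,v in get_state().items()})
E
```

```text
pics
{'camera_matrix': array([[458.15799913,   0.        , 318.72802259],
       [  0.        , 458.15799913, 241.56527182],
       [  0.        ,   0.        ,   1.        ]]), 'world_from_camera': array([[ 0.2613261 ,  0.78869433, -0.55647994,  1.28114668],
       [ 0.96513838, -0.22229116,  0.138183  , -0.09267864],
       [-0.01471643, -0.57319097, -0.81928965,  1.18789542],
       [ 0.        ,  0.        ,  0.        ,  1.        ]])}
{'camera_matrix': array([[547.18277532,   0.        , 310.78537217],
       [  0.        , 547.18277532, 237.98374436],
       [  0.        ,   0.        ,   1.        ]]), 'world_from_camera': array([[ 0.98044815, -0.10807085,  0.16444487,  0.33065146],
       [-0.19674549, -0.52328176,  0.82913654, -1.02220717],
       [-0.00355449, -0.84527918, -0.53431309,  0.86388838],
       [ 0.        ,  0.        ,  0.        ,  1.        ]])}
{'camera_matrix': array([[371.64829954,   0.        , 317.43602882],
       [  0.        , 371.64829954, 239.0088335 ],
       [  0.        ,   0.        ,   1.        ]]), 'hand_eye': array([[ 2.22210614e-04, -9.62
[... 163 characters left out ...]
, -2.70250168e-01,  9.62789962e-01,
        -1.42629615e-01],
       [ 0.00000000e+00,  0.00000000e+00,  0.00000000e+00,
         1.00000000e+00]])}
{'t': np.float64(0.15), 'joint_pos': array([ 1.043,  0.399,  0.045,  1.538, -0.019,  1.207, -0.051]), 'qvel': array([-0.001, -0.003,  0.002, -0.004,  0.001, -0.001,  0.002]), 'joint_torque': array([ 2.0000e-03, -4.7556e+01,  1.3670e+00, -2.5451e+01,  1.2000e-02,
        6.0000e-03,  0.0000e+00]), 'eef_pos': array([ 0.27 , -0.591,  0.231]), 'tcp_rot': array([-0.001,  0.977,  0.213, -0.   ]), 'contact_force': array([-0.265, -0.371, -0.111]), 'torque': array([-0.042, -0.048,  0.061]), 'grasp_force': np.float64(0.0), 'finger_gap': np.float64(0.085)}
```

View pics/s0.png

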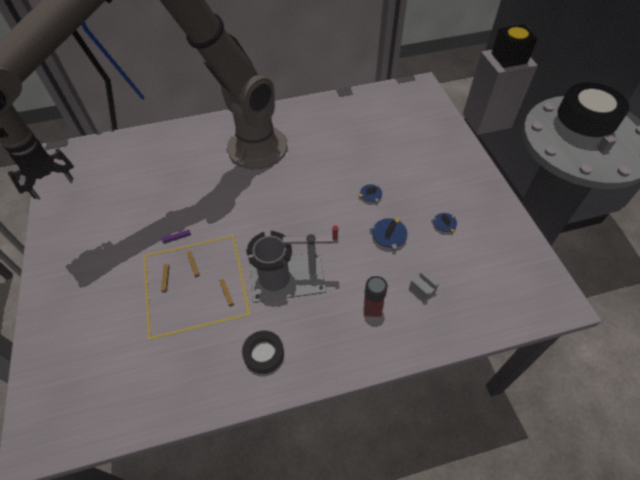

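View pics/d0.png

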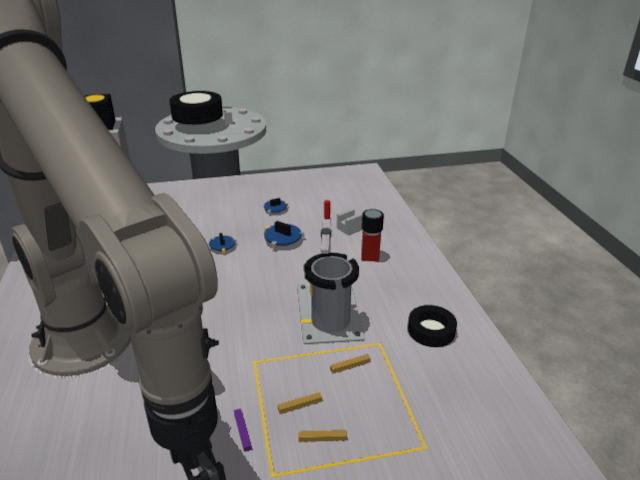

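The scene view shows three brass bars at about (165,277), (193,264) and (226,292) and a purple decoy at (176,236). The canister is at (270,255), the post at (311,240), the red pin at (335,232) and the large lid at (390,233), with two smaller look-alikes beside it. The side view shows the same layout.

```bash
cat > m.py <<'E'
from h import *
def blobs(im,lo,hi,amin=20,roi=None):
    m=cv2.inRange(cv2.cvtColor(im,cv2.COLOR_RGB2HSV),np.array(lo),np.array(hi))
    if roi: mm=np.zeros_like(m); x0,y0,x1,y1=roi; mm[y0:y1,x0:x1]=255; m&=mm
    cs,_=cv2.findContours(m,cv2.RETR_EXTERNAL,cv2.CHAIN_APPROX_NONE)
    return [c for c in cs if cv2.contourArea(c)>=amin],m
E
python3 - <<'E'
from m import *
for n,f in(('scene','s0.png'),('side','d0.png')):
    im=cv2.imread('pics/'+f)[:,:,::-1].copy()
    for nm,lo,hi,z in(('brass',(10,100,60),(28,255,255),.012),('blue',(105,120,40),(120,255,255),.026),('red',(0,150,60),(6,255,255),.2),('yellow',(22,150,100),(32,255,255),.02)):
        for c in blobs(im,lo,hi,12)[0]:
            (cx,cy),wh,a=cv2.minAreaRect(c); bx=cv2.boxPoints(((cx,cy),wh,a))
            e=bx if wh[0]==0 else bx
            l1=np.linalg.norm(bx[1]-bx[0]);l2=np.linalg.norm(bx[2]-bx[1])
            ends=np.array([(bx[0]+bx[1])/2,(bx[2]+bx[3])/2]) if l1<l2 else np.array([(bx[1]+bx[2])/2,(bx[3]+bx[0])/2])
            w=onz(n,np.vstack([[cx,cy],ends]),z)[:,:2]
            print(n,nm,np.round([cx,cy]),np.round(wh),cv2.contourArea(c),'w',np.round(w[0],3),'yaw',round(np.degrees(np.arctan2(*(w[2]-w[1])[::-1])),1),'len',round(np.linalg.norm(w[2]-w[1]),3))
s=cv2.imread('pics/s0.png');d=cv2.imread('pics/d0.png')
a=cv2.resize(s[180:330,220:420],(800,600),interpolation=cv2.INTER_CUBIC);cv2.imwrite('pics/c1.png',a)
b=cv2.resize(d[190:350,200:400],(750,600),interpolation=cv2.INTER_CUBIC);cv2.imwrite('pics/c2.png',b)
E
```

```text
scene brass [191. 287.] [ 83. 106.] 7921.0 w [ 0.537 -0.298] yaw -90.9 len 0.302
scene brass [518.  32.] [11. 20.] 181.0 w [-0.392  1.282] yaw -106.6 len 0.09
scene blue [389. 233.] [32. 25.] 419.0 w [0.52  0.324] yaw 51.1 len 0.1
scene blue [452. 220.] [12.  5.] 18.5 w [0.527 0.533] yaw -12.3 len 0.047
scene blue [441. 224.] [17.  8.] 65.5 w [0.53  0.494] yaw 11.1 len 0.059
scene blue [371. 194.] [18. 11.] 47.5 w [0.352 0.321] yaw 68.7 len 0.061
scene blue [112.  61.] [95.  4.] 183.0 w [-0.673 -0.509] yaw 21.0 len 0.682
scene yellow [518.  32.] [10. 19.] 141.0 w [-0.385  1.272] yaw -106.6 len 0.085
side brass [339. 405.] [117. 159.] 16253.0 w [ 0.525 -0.314] yaw -178.7 len 0.318
side brass [306. 320.] [ 3. 10.] 22.5 w [ 0.51  -0.054] yaw 168.4 len 0.024
side brass [94. 98.] [ 7. 19.] 101.5 w [-0.194  1.77 ] yaw 168.0 len 0.094
side blue [222. 243.] [13. 25.] 212.0 w [0.336 0.304] yaw -173.8 len 0.071
side blue [282. 234.] [19. 35.] 396.5 w [0.512 0.313] yaw 168.3 len 0.101
side blue [275. 206.] [10. 21.] 121.0 w [0.513 0.484] yaw 177.4 len 0.067
side red [371. 247.] [17. 27.] 386.5 w [ 0.657 -0.055] yaw -108.6 len 0.108
side red [327. 210.] [17.  4.] 66.5 w [0.6   0.129] yaw -102.8 len 0.086
side yellow [338. 405.] [116. 158.] 16086.5 w [ 0.523 -0.321] yaw -178.8 len 0.312
side yellow [306. 321.] [2. 9.] 17.5 w [ 0.509 -0.065] yaw 168.4 len 0.021
side yellow [94. 98.] [ 6. 19.] 87.5 w [-0.19   1.751] yaw 168.0 len 0.093
```

View pics/c1.png

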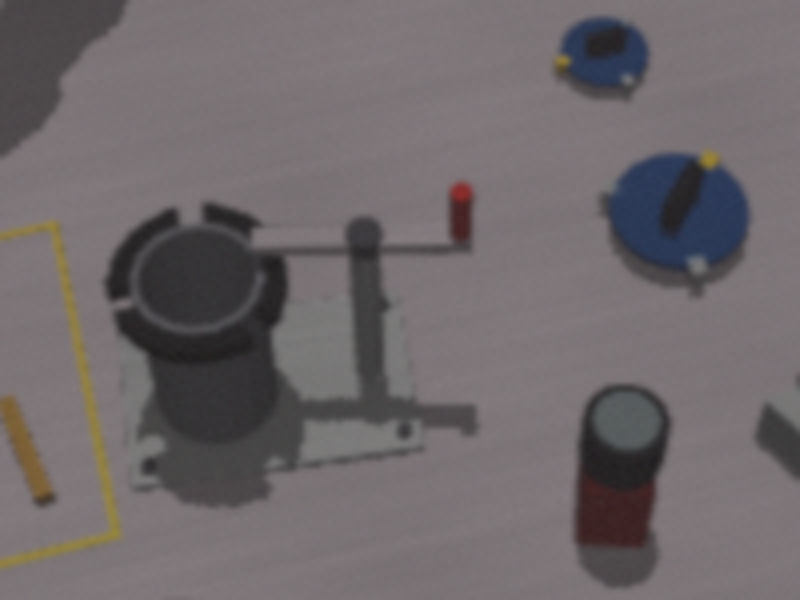

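View pics/c2.png

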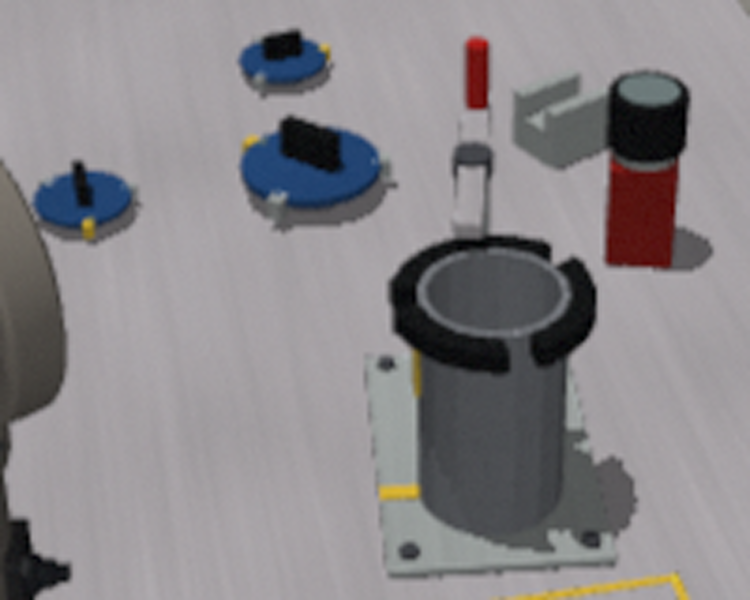

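The crops show the clamp shut, with its arm tip ending at the near edge of the mouth. In scene pixels, the mouth is at about (269,249.5), the hinge post top at (311,239) and the pin top at (335,227.5). The key notch is at (267.5,234) and the lid's yellow ear at (397,220).

```bash
python3 - <<'E'
from m import *
def P(u,v,z): return onz('scene',[u,v],z)[0]
def Q(u,v,z): return onz('side',[u,v],z)[0]
for nm,a,b,z in(('mouth',(269,249.7),(331.5,267.9),.16),('post',(311,238),(326.1,231.3),.185),('pintop',(335.2,226.8),(327.2,201.7),.231),('notch',(267.7,233.8),None,.16),('notchL',(250.5,255.5),None,.16),('ear',(397.2,220),(267,227.8),.022)):
    print(nm,P(*a,z).round(4), Q(*b,z).round(4) if b else '')
for n,f,h in(('scene','s0.png',0),('side','d0.png',0)):
    im=cv2.imread('pics/'+f)[:,:,::-1].copy()
    # brass bars: yellow frame line excluded via opening
    _,m=blobs(im,(10,100,40),(28,255,255))
    m=cv2.morphologyEx(m,cv2.MORPH_OPEN,np.ones((4,4)))
    for c in cv2.findContours(m,0,1)[0]:
        if cv2.contourArea(c)<50: continue
        r=cv2.minAreaRect(c);bx=cv2.boxPoints(r)
        l1=np.linalg.norm(bx[1]-bx[0]);l2=np.linalg.norm(bx[2]-bx[1])
        e=np.array([(bx[0]+bx[1])/2,(bx[2]+bx[3])/2]) if l1<l2 else np.array([(bx[1]+bx[2])/2,(bx[3]+bx[0])/2])
        w=onz(n,np.vstack([r[0],e]),.01);print(n,np.round(r[0]),w[0,:2].round(4),np.degrees(np.arctan2(*(w[2]-w[1])[1::-1])).round(1),np.linalg.norm(w[2]-w[1]).round(3))
    c=max([c for c in blobs(im,(105,100,30),(122,255,255),100)[0] if (abs(cv2.minAreaRect(c)[0][0]-(389 if n=='scene' else 282))<15)],key=cv2.contourArea)
    e=cv2.fitEllipse(cv2.convexHull(c)); print(n,'lid',e, onz(n,e[0],.026))
E
```

```text
mouth [ 0.5724 -0.0561  0.16  ] [ 0.5678 -0.0608  0.16  ]
post [0.583  0.0595 0.185 ] [0.5809 0.053  0.185 ]
pintop [0.5975 0.1223 0.231 ] [0.5966 0.1128 0.231 ]
notch [ 0.5191 -0.0488  0.16  ] 
notchL [ 0.5773 -0.1078  0.16  ] 
ear [0.4761 0.3678 0.022 ] [0.4736 0.366  0.022 ]
scene [166. 278.] [ 0.4854 -0.369 ] -9.1 0.084
scene [519.  34.] [-0.3863  1.2844] -106.6 0.09
scene lid ((389.39166259765625, 232.47021484375), (26.761014938354492, 33.36268615722656), 100.04905700683594) [[0.51843769 0.32529975 0.026     ]]
side [323. 436.] [ 0.4809 -0.3776] 170.7 0.088
side [301. 404.] [ 0.4535 -0.2934] -170.6 0.09
side [351. 364.] [ 0.5781 -0.2103] -169.7 0.091
side [ 96. 100.] [-0.1885  1.759 ] 168.0 0.084
side lid ((282.6166076660156, 234.1693115234375), (21.105003356933594, 36.6380615234375), 88.24038696289062) [[0.51262799 0.31481758 0.026     ]]
```

send_rows --moves "0.1 0.3 0.2 0 0 0.1 1; 0.2 0.41 0.2 0 0 0.167 1; 0.22 0.42 0.2 0 0 0.167 1; 0.22 0.42 0.2 0 0 0.167 1; 0.22 0.42 0.2 0 0 0.167 1"

```text
t: 0.65
eef_pos: [0.3766, -0.3864, 0.3288]
tcp_rot: [-0.0, 0.925, 0.379, -0.0]
contact_force: [1.2, 0.1, 0.3]
finger_gap: 0.0855
grasp_force: 0.0
```

send_rows --moves "0.22 0.42 0.05 0 0 0.167 1; 0.22 0.42 0.05 0 0 0.167 1; 0.22 0.42 0.05 0 0 0.167 1; 0.22 0.42 0.05 0 0 0.167 1; 0.22 0.42 0.05 0 0 0.167 1"

```text
t: 1.15
eef_pos: [0.4872, -0.1748, 0.3537]
tcp_rot: [-0.0, 0.844, 0.536, 0.0]
contact_force: [0.3, 0.8, -0.2]
finger_gap: 0.0851
grasp_force: 0.0
```

send_rows --moves "0.22 0.42 0.05 0 0 0.167 1; 0.22 0.42 0.05 0 0 0.167 1; 0.22 0.42 0.05 0 0 0.167 1; 0.22 0.42 0.05 0 0 0.167 1; 0.22 0.42 0.05 0 0 0.167 1"

```text
t: 1.65
eef_pos: [0.5967, 0.0352, 0.3784]
tcp_rot: [-0.0, 0.738, 0.675, 0.0]
contact_force: [0.3, -0.1, 0.4]
finger_gap: 0.0853
grasp_force: 0.0
```

```bash
python3 - <<'E'
from m import *
im,s=snap('wrist','w1.png'); print(s['t'],s['eef_pos'].round(4),s['tcp_rot'].round(4),s['joint_pos'].round(2))
for nm,p in(('mouth',(.570,-.058,.16)),('pin',(.589,.121,.231)),('hinge',(.582,.056,.185)),('notch',(.5155,-.0525,.16)),('lid',(.5155,.320,.026)),('ear',(.475,.367,.02))): print(nm,proj('wrist',p,s).round(0))
E
```

```text
1.65 [0.5967 0.0352 0.3784] [-4.000e-04  7.382e-01  6.746e-01  5.000e-04] [ 0.28  0.27 -0.53  1.43  0.13  1.48 -0.33]
mouth [[300. 295.]]
pin [[298. 115.]]
hinge [[300. 190.]]
notch [[250. 294.]]
lid [[239.  -8.]]
ear [[211. -29.]]
```

View pics/w1.png

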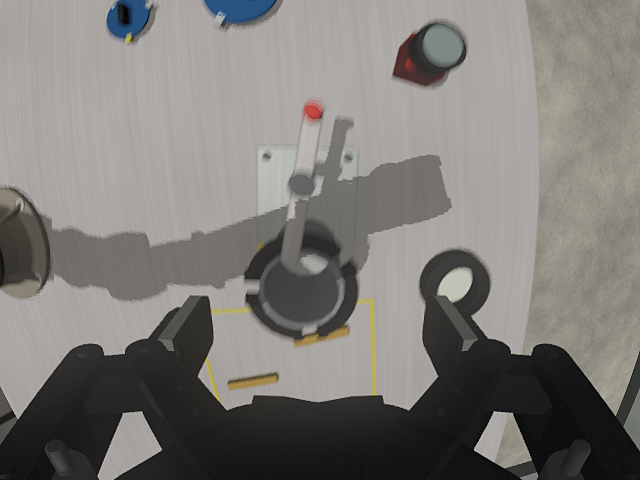

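The wrist view shows the mouth centre at about (301,289), the hinge at (302,184), the red pin top at (313,110), and the baseplate's upper corners at (258,150) and (357,150).

```bash
python3 - <<'E'
from m import *
s=get_state(); im=cv2.imread('pics/w1.png')[:,:,::-1].copy()
for c in blobs(im,(0,150,60),(8,255,255),30)[0]+blobs(im,(172,150,60),(180,255,255),30)[0]: print(cv2.boundingRect(c),cv2.contourArea(c))
g=cv2.cvtColor(im,cv2.COLOR_RGB2GRAY)
# flange outline: dark pixels
m=((g<45).astype(np.uint8)*255); m[:, :230]=0; m[:,375:]=0; m[:215]=0; m[350:]=0
c=max(cv2.findContours(m,0,1)[0],key=cv2.contourArea); h=cv2.convexHull(c); e=cv2.fitEllipse(h); print('flange',e)
w=onz('wrist',h[:,0,:],.16,s)[:,:2]; A=np.c_[2*w,np.ones(len(w))]; q=np.linalg.lstsq(A,(w**2).sum(1),rcond=None)[0]; print('circle',q[:2],np.sqrt(q[2]+q[:2]@q[:2]))
for nm,p,z in(('mouth',(301,289),.16),('hinge',(302,184),.185),('pintop',(313,108),.231),('notch',(252,290),.16),('n2',(309,331),.16),('c1',(258,150),.008),('c2',(357,150),.008),('bolt1',(266.5,156),.008),('bolt2',(349,156),.008)):
    print(nm,onz('wrist',p,z,s).round(4))
E
```

```text
(305, 106, 16, 13) 137.0
flange ((318.3431396484375, 245.4277801513672), (16.874706268310547, 41.84710693359375), 108.03069305419922)
circle [0.59677032 0.00147627] 0.017179560305910155
mouth [[ 0.5743 -0.0425  0.16  ]]
hinge [[0.5866 0.0701 0.185 ]]
pintop [[0.6024 0.134  0.231 ]]
notch [[ 0.5219 -0.0399  0.16  ]]
n2 [[ 0.5781 -0.0938  0.16  ]]
c1 [[0.5215 0.1028 0.008 ]]
c2 [[0.6574 0.0912 0.008 ]]
bolt1 [[0.5325 0.0933 0.008 ]]
bolt2 [[0.6457 0.0836 0.008 ]]
```

```bash
python3 - <<'E'
from m import *
im,s=snap('wrist','w2.png'); print(s['t'],s['eef_pos'].round(4),s['tcp_rot'].round(4),abs(s['qvel']).max())
for c in blobs(im,(0,150,60),(8,255,255),30)[0]: print(cv2.boundingRect(c),cv2.contourArea(c))
im0=cv2.imread('pics/w1.png'); print(np.abs(im.astype(int)-im0[:,:,::-1]).mean())
cv2.imwrite('pics/w2c.png',cv2.resize(im[80:350,220:400,::-1],(400*1,600)))
E
```

```text
1.7 [0.5984 0.0427 0.3784] [-0.0021  0.7352  0.6778  0.0036] 0.12926906068573613
(300, 117, 19, 19) 257.5
7.117635633680556
```

View pics/w2c.png

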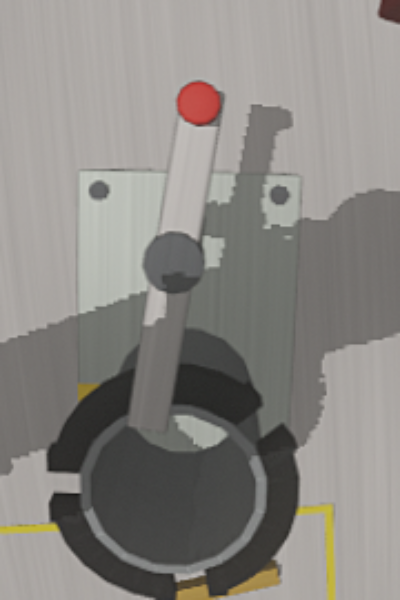

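This sharper view puts the mouth centre at (298,300), the hinge cap at (298.3,198), the pin at (309.6,126.4) and the key notch at about (249,297). The clamp looks slightly open.

```bash
cat > circ.py <<'E'
E
python3 - <<'E'
from m import *
im,s=snap('wrist','w3.png'); print(s['t'],s['eef_pos'].round(4),s['tcp_rot'].round(4),abs(s['qvel']).max())
c=blobs(im,(0,150,60),(8,255,255),30)[0][0]; (x,y),r=cv2.minEnclosingCircle(c); print(x,y,r)
for nm,p,z in(('mouth',(297.9,300.1),.16),('hinge',(298.3,197.9),.185),('pintop',(x,y),.231),('notch',(248.6,297.5),.16),('bolt1',(264.6,165.5),.008),('bolt2',(346,168),.008),('c1',(255.6,156.7),.008),('c2',(355,159),.008)):
    print(nm,onz('wrist',p,z,s).round(4))
# ring light etc. bars
_,m=blobs(im,(10,100,40),(28,255,255)); print(cv2.absdiff(im,cv2.imread('pics/w2.png')[:,:,::-1]).mean())
E
```

```text
1.75 [0.597  0.0394 0.3781] [-0.0017  0.7355  0.6776  0.0019] 0.073706740630437
311.1428527832031 122.42857360839844 9.497688293457031
mouth [[ 0.5678 -0.059   0.16  ]]
hinge [[0.5804 0.0538 0.185 ]]
pintop [[0.5984 0.1191 0.231 ]]
notch [[ 0.515  -0.0524  0.16  ]]
bolt1 [[0.5265 0.0761 0.008 ]]
bolt2 [[0.6383 0.0629 0.008 ]]
c1 [[0.5151 0.0896 0.008 ]]
c2 [[0.6516 0.0746 0.008 ]]
3.8099739583333334
```

send_rows --moves "0 0.08 0 0 0 -0.06 0.8; 0 0.16 -0.1 0 0 -0.09 0.8; 0 0.16 -0.16 0 0 -0.09 0.8; 0 0.16 -0.16 0 0 -0.09 0.8; 0 0.16 -0.16 0 0 -0.09 0.8"

```text
t: 2.3
eef_pos: [0.5962, 0.1093, 0.2984]
tcp_rot: [0.0, 0.8, 0.6, -0.001]
contact_force: [0.2, -0.3, 0.9]
finger_gap: 0.0684
grasp_force: 0.0
```

```bash
python3 - <<'E'
from m import *
im,s=snap('wrist','w4.png'); print(s['t'],s['eef_pos'].round(4),s['tcp_rot'].round(4),abs(s['qvel']).max())
c=blobs(im,(0,150,60),(8,255,255),30)[0][0]; (x,y),r=cv2.minEnclosingCircle(c); print(x,y,r,onz('wrist',(x,y),.231,s).round(4))
E
```

```text
2.3 [0.5962 0.1093 0.2984] [ 5.000e-04  8.000e-01  6.001e-01 -9.000e-04] 0.06056550247633297
318.7244873046875 235.88775634765625 10.986492156982422 [[0.5997 0.1186 0.231 ]]
```

send_rows --moves "0.006 0.012 -0.06 0 0 0 0.8; 0.006 0.012 -0.12 0 0 0 0.8; 0.006 0.012 -0.18 0 0 0 0.8; 0.006 0.012 -0.206 0 0 0 0.6; 0.006 0.012 -0.206 0 0 0 0.3"

```text
t: 2.85
eef_pos: [0.5995, 0.1161, 0.1953]
tcp_rot: [0.0, 0.8, 0.6, -0.0]
contact_force: [-0.3, -0.0, 0.5]
finger_gap: 0.0402
grasp_force: 0.0
```

send_rows --moves "0 0 0 0 0 0 0.3; 0 0 0 0 0 0 0.3; 0 0 0 0 0 0 0.3; 0 0 0 0 0 0 0.3; 0 0 0 0 0 0 0.3"

```text
t: 3.35
eef_pos: [0.5994, 0.1178, 0.1958]
tcp_rot: [0.0, 0.799, 0.601, 0.0]
contact_force: [-0.1, -0.2, -0.1]
finger_gap: 0.0254
grasp_force: 0.0
```

send_rows --moves "0.018 -0.007 0 0 0 -0.07 0.3; 0.034 -0.016 0 0 0 -0.14 0.3; 0.049 -0.028 0 0 0 -0.21 0.3; 0.063 -0.041 0 0 0 -0.28 0.3; 0.074 -0.057 0 0 0 -0.35 0.3"

```text
t: 3.85
eef_pos: [0.6361, 0.0904, 0.1954]
tcp_rot: [-0.001, 0.962, 0.272, -0.0]
contact_force: [-1.1, 0.4, 1.0]
finger_gap: 0.0255
grasp_force: 0.8
```

send_rows --moves "0.009 -0.017 0 0 0 -0.07 0.3; 0.015 -0.035 0 0 0 -0.14 0.3; 0.018 -0.054 0 0 0 -0.21 0.3; 0.019 -0.073 0 0 0 -0.28 0.3; 0.017 -0.092 0 0 0 -0.35 0.3"

```text
t: 4.35
eef_pos: [0.6444, 0.0442, 0.1953]
tcp_rot: [-0.001, 0.996, -0.091, -0.0]
contact_force: [-1.0, 2.1, 0.7]
finger_gap: 0.0257
grasp_force: 0.7
```

send_rows --moves "0 0 0 0 0 0 0.3; 0 0 0 0 0 0 0.6; 0 0 0.05 0 0 0 0.9; 0 0 0.12 0 0 0 1; 0 0 0.22 0 0 0 1"

```text
t: 4.85
eef_pos: [0.6431, 0.0437, 0.3038]
tcp_rot: [0.0, 0.996, -0.086, -0.003]
contact_force: [1.0, 0.2, -0.5]
finger_gap: 0.0814
grasp_force: 0.0
```

```bash
python3 - <<'E'
from m import *
for i in range(2): im,s=snap('wrist','w5.png')
print(s['t'],s['eef_pos'].round(4),s['tcp_rot'].round(4),abs(s['qvel']).max())
c=blobs(im,(0,150,60),(8,255,255),30)[0][0]; (x,y),r=cv2.minEnclosingCircle(c); print(x,y,r,onz('wrist',(x,y),.231,s).round(4))
E
```

```text
4.9 [0.6481 0.0444 0.3158] [-0.0015  0.9962 -0.0865  0.0066] 0.16214712275812906
180.0 162.8333282470703 7.9180779457092285 [[0.7182 0.1206 0.231 ]]
```

```bash
python3 - <<'E'
from m import *
im,s=snap('wrist','w6.png')
for c in blobs(im,(0,150,60),(8,255,255),20)[0]: (x,y),r=cv2.minEnclosingCircle(c); print(x,y,r,onz('wrist',(x,y),.231,s).round(4),onz('wrist',(x,y),.08,s).round(4))
E
```

```text
179.77951049804688 163.70497131347656 9.307088851928711 [[0.7181 0.1202 0.231 ]] [[0.7212 0.1797 0.08  ]]
192.49008178710938 133.9390869140625 16.973424911499023 [[0.7347 0.1078 0.231 ]] [[0.7488 0.159  0.08  ]]
```

View pics/w6.png

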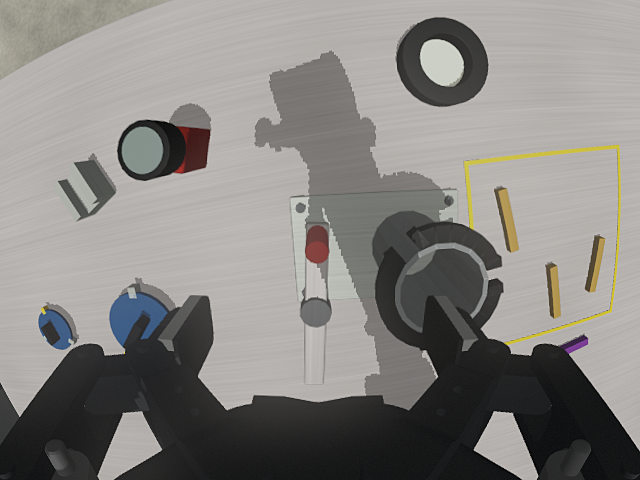

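The clamp now lies along canister -x, clear of the mouth, with its pin at (317,245) in shadow. The three bars are at (507,220), (552,290) and (596,264). Next I go over the bars.

send_rows --moves "-0.15 -0.3 0.05 0 0 0.083 1; -0.15 -0.31 0.05 0 0 0.083 1; -0.15 -0.31 0.05 0 0 0.083 1; -0.15 -0.31 0.05 0 0 0.083 1; -0.15 -0.31 0.05 0 0 0.083 1"

```text
t: 5.5
eef_pos: [0.5678, -0.1171, 0.3301]
tcp_rot: [0.001, 1.0, -0.005, -0.0]
contact_force: [0.5, -0.3, -0.3]
finger_gap: 0.0855
grasp_force: 0.0
```

send_rows --moves "-0.15 -0.31 0.05 0 0 0 1; -0.15 -0.31 0.05 0 0 0 1; -0.15 -0.31 0.05 0 0 0 1; -0.15 -0.31 0.05 0 0 0 1; -0.15 -0.31 0.05 0 0 0 1"

```text
t: 6.0
eef_pos: [0.4929, -0.2704, 0.3549]
tcp_rot: [0.001, 1.0, -0.004, -0.001]
contact_force: [0.9, 0.9, -1.1]
finger_gap: 0.0855
grasp_force: 0.0
```

send_rows --moves "0 0 0 0 0 0 1; 0 0 0 0 0 0 1; 0 0 0 0 0 0 1; 0 0 0 0 0 0 1; 0 0 0 0 0 0 1"

```text
t: 6.5
eef_pos: [0.495, -0.266, 0.3552]
tcp_rot: [-0.0, 1.0, -0.001, -0.0]
contact_force: [0.3, -0.7, -0.3]
finger_gap: 0.0851
grasp_force: 0.0
```

```bash
cat > bars.py <<'E'
from m import *
def bars(im,s,n='wrist',z=.012):
    _,m=blobs(im,(10,90,40),(27,255,255)); m=cv2.morphologyEx(m,cv2.MORPH_OPEN,np.ones((6,6),np.uint8)); out=[]
    for c in cv2.findContours(m,0,1)[0]:
        if cv2.contourArea(c)<150: continue
        w=onz(n,c[:,0,:],z,s)[:,:2]
        r=cv2.minAreaRect((w*1000).astype(np.float32)); bx=cv2.boxPoints(r)
        a=bx[1]-bx[0];b=bx[2]-bx[1]; l=a if np.linalg.norm(a)>np.linalg.norm(b) else b
        y=np.degrees(np.arctan2(l[1],l[0])); y=(y+90)%180-90
        out.append((np.array(r[0])/1000,y,sorted(r[1]),c[:,0].mean(0)))
    return out
if __name__=='__main__':
    im,s=snap('wrist','w%d.png'%int(get_state()['t']*100)); print(s['t'],s['eef_pos'].round(4),s['tcp_rot'].round(4),abs(s['qvel']).max().round(3),s['joint_pos'].round(2))
    for b in bars(im,s): print(b[0].round(4),round(b[1],1),np.round(b[2]),b[3].round())
E
python3 bars.py
```

```text
6.5 [ 0.495  -0.266   0.3552] [-0.e+00  1.e+00 -5.e-04 -1.e-04] 0.007 [ 0.47  0.17 -0.06  1.56  0.01  1.41 -1.16]
[ 0.0951 -0.9925] 30.3 [ 41. 169.] [635. 372.]
[ 0.2789 -0.8785] -0.3 [179. 198.] [619. 312.]
[ 0.452  -0.2886] 9.4 [14. 90.] [333. 220.]
[ 0.4789 -0.3738] -9.0 [14. 90.] [397. 201.]
[ 0.5775 -0.2048] 10.2 [14. 90.] [269. 127.]
[ 0.597  -0.8055] 5.5 [ 46. 185.] [633. 143.]
```

send_rows --moves "0.224 0.133 -0.2 0 0 0.085 0.5; 0.224 0.133 -0.4 0 0 0.085 0.5; 0.224 0.133 -0.4 0 0 0.085 0.5; 0.224 0.133 -0.4 0 0 0.085 0.5; 0.224 0.133 -0.4 0 0 0.085 0.5"

```text
t: 7.05
eef_pos: [0.607, -0.199, 0.1528]
tcp_rot: [-0.0, 0.996, 0.088, -0.001]
contact_force: [-0.6, -0.5, 1.3]
finger_gap: 0.0427
grasp_force: 0.0
```

send_rows --moves "0 0 -0.08 0 0 0 0.5; 0 0 -0.16 0 0 0 0.5; 0 0 -0.22 0 0 0 0.5; 0 0 -0.25 0 0 0 0.5; 0 0 -0.25 0 0 0 0.5"

```text
t: 7.55
eef_pos: [0.6051, -0.1998, 0.0281]
tcp_rot: [-0.001, 0.996, 0.088, -0.002]
contact_force: [-0.5, -0.3, 0.1]
finger_gap: 0.0427
grasp_force: 0.0
```

```bash
python3 bars.py
```

```text
7.55 [ 0.6051 -0.1998  0.0281] [-7.000e-04  9.961e-01  8.770e-02 -2.000e-03] 0.047 [ 0.34  0.59 -0.12  1.74  0.09  0.83 -1.21]
[ 0.5864 -0.1545] -0.3 [ 6. 24.] [217. 305.]
[ 0.5811 -0.2036] 10.2 [14. 90.] [314. 322.]
[ 0.6195 -0.1545] 0.1 [ 6. 29.] [222. 241.]
[ 0.6623 -0.3344] -90.0 [  6. 107.] [573. 219.]
[ 0.6623 -0.206 ] 90.0 [ 6. 88.] [349. 167.]
```

send_rows --moves "0.006 0.002 -0.03 0 0 0 0.5; 0.006 0.002 -0.05 0 0 0 0.5; 0.006 0.002 -0.05 0 0 0 0.5; 0.006 0.002 -0.05 0 0 0 0.2; 0.006 0.002 -0.05 0 0 0 0"

```text
t: 8.1
eef_pos: [0.6101, -0.1995, 0.0059]
tcp_rot: [0.0, 0.996, 0.088, 0.0]
contact_force: [-1.3, 0.5, -0.3]
finger_gap: 0.0144
grasp_force: 1.8
```

send_rows --moves "0 0 0 0 0 0 0; 0 0 0 0 0 0 0; 0 0 0 0 0 0 0; 0 0 0 0 0 0 0; 0 0 0.02 0 0 0 0"

```text
t: 8.6
eef_pos: [0.6083, -0.1989, 0.0142]
tcp_rot: [-0.0, 0.996, 0.088, -0.001]
contact_force: [-0.4, 1.3, -1.4]
finger_gap: 0.0116
grasp_force: 60.7
```

send_rows --moves "0 0 0.1 0 0 0 0; 0 0 0.2 0 0 0.07 0; 0 -0.1 0.3 0 0 0.14 0; 0 -0.1 0.4 0 0 0.21 0; 0 -0.1 0.48 0 0 0.28 0"

```text
t: 9.1
eef_pos: [0.6079, -0.2518, 0.2506]
tcp_rot: [0.0, 0.928, 0.373, -0.001]
contact_force: [0.9, -0.4, -1.2]
finger_gap: 0.0117
grasp_force: 60.7
```

send_rows --moves "0 0 0.1 0 0 0.07 0; 0 0 0.1 0 0 0.14 0; 0 0 0.1 0 0 0.21 0; 0 0 0.1 0 0 0.28 0; 0 0 0.1 0 0 0.35 0"

```text
t: 9.6
eef_pos: [0.6091, -0.2488, 0.2992]
tcp_rot: [-0.0, 0.731, 0.682, -0.0]
contact_force: [0.2, -0.4, -1.0]
finger_gap: 0.0117
grasp_force: 60.7
```

send_rows --moves "0 0 0 0.03 0 0.035 0; 0 0 0 0.1 0 0.035 0; 0 0 0 0.17 0 0.035 0; 0 0 0 0.24 0 0.035 0; 0 0 0 0.3 0 0.035 0"

```text
t: 10.1
eef_pos: [0.6092, -0.2507, 0.2994]
tcp_rot: [-0.228, 0.673, 0.671, 0.212]
contact_force: [-0.3, 0.1, -0.4]
finger_gap: 0.0117
grasp_force: 60.7
```

```bash
python3 - <<'E'
from m import *
s=get_state();q=s['tcp_rot'];M=R.from_quat([*q[1:],q[0]]).as_matrix();print(s['eef_pos'].round(4),M.round(3),s['joint_pos'].round(2),s['finger_gap'],s['grasp_force'])
E
```

```text
[ 0.6092 -0.2507  0.2994] [[ 0.009  1.    -0.021]
 [ 0.807  0.005  0.59 ]
 [ 0.59  -0.022 -0.807]] [ 0.84  0.64 -0.47  1.19 -0.29  1.65  0.43] 0.011703561173244831 60.69775700569153
```

send_rows --moves "0 0 0 0.06 0 0 0; 0 0 0 0.12 0 0 0; 0 0 0 0.18 0 0 0; 0 0 0 0.225 0 0 0; 0 0 0 0.225 0 0 0"

```text
t: 10.6
eef_pos: [0.608, -0.2514, 0.2941]
tcp_rot: [-0.38, 0.603, 0.602, 0.36]
contact_force: [-0.2, -0.7, -0.9]
finger_gap: 0.0118
grasp_force: 62.9
```

send_rows --moves "0 0 0 0.06 0 0 0; 0 0 0 0.12 0 0 0; 0 0 0 0.18 0 0 0; 0 0 0 0.225 0 0 0; 0 0 0 0.225 0 0 0"

```text
t: 11.1
eef_pos: [0.6089, -0.2486, 0.2958]
tcp_rot: [0.509, -0.497, -0.502, -0.491]
contact_force: [0.3, 0.1, -1.1]
finger_gap: 0.0117
grasp_force: 63.0
```

```bash
cat > st.py <<'E'
from m import *
s=get_state();q=s['tcp_rot'];M=R.from_quat([*q[1:],q[0]]).as_matrix();print(s['t'],s['eef_pos'].round(4),M.round(3),s['joint_pos'].round(2),s['finger_gap'].round(4),s['grasp_force'].round(1))
E
python3 st.py; python3 -c "
from h import *
snap('side','d1.png')"
```

```text
Traceback (most recent call last):
  File "st.py", line 2, in <module>
    s=get_state();q=s['tcp_rot'];M=R.from_quat([*q[1:],q[0]]).as_matrix();print(s['t'],s['eef_pos'].round(4),M.round(3),s['joint_pos'].round(2),s['finger_gap'].round(4),s['grasp_force'].round(1))
                                                                                                                                                ^^^^^^^^^^^^^^^^^^^^^
AttributeError: 'float' object has no attribute 'round'
```

View pics/d1.png

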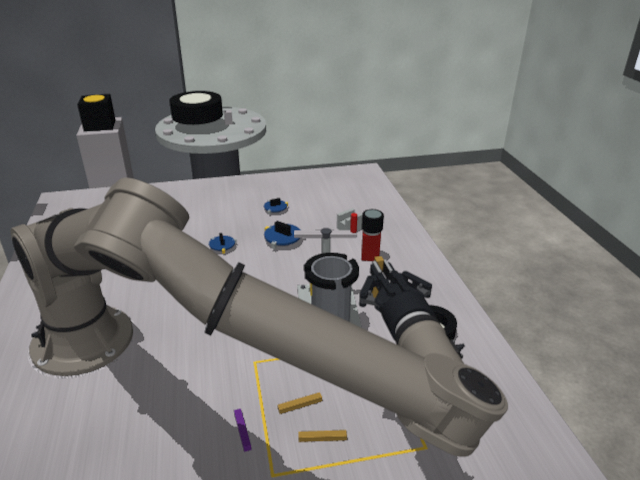

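send_rows --moves "-0.03 0.08 0 0 0 0 0; -0.06 0.17 0 0 0 0 0; -0.09 0.26 0 0 0 0 0; -0.11 0.34 0 0 0 0 0; -0.11 0.36 0 0 0 0 0"

```text
t: 11.65
eef_pos: [0.5525, -0.0631, 0.3023]
tcp_rot: [-0.508, 0.495, 0.508, 0.49]
contact_force: [-0.9, 0.1, -0.7]
finger_gap: 0.0119
grasp_force: 63.0
```

send_rows --moves "0 0 -0.05 0 0 0 0; 0 0 -0.1 0 0 0 0; 0 0 -0.16 0 0 0 0; 0 0 -0.21 0 0 0 0; 0 0 -0.21 0 0 0 0"

```text
t: 12.15
eef_pos: [0.5547, -0.0694, 0.1924]
tcp_rot: [0.507, -0.498, -0.504, -0.491]
contact_force: [-0.5, -1.0, -0.9]
finger_gap: 0.012
grasp_force: 63.0
```

```bash
sed -i "s/s\['finger_gap'\].round(4),s\['grasp_force'\].round(1)/s['finger_gap'],s['grasp_force']/" st.py; python3 st.py; python3 -c "
from h import *
a,_=snap('scene');b,_=snap('side')
a=cv2.resize(a[170:310,180:340],(457,400),interpolation=2);b=cv2.resize(b[180:320,250:390],(400,400),interpolation=2)
cv2.imwrite('pics/x1.png',cv2.resize(np.hstack([a,b])[:,:,::-1],(800,373)))"
```

```text
12.15 [ 0.5547 -0.0694  0.1924] [[ 0.009  1.    -0.022]
 [ 0.004  0.022  1.   ]
 [ 1.    -0.009 -0.004]] [ 1.01  1.01 -0.67  1.59 -0.75  1.59  0.73] 0.011979919261949865 62.98667907714844
```

View pics/x1.png

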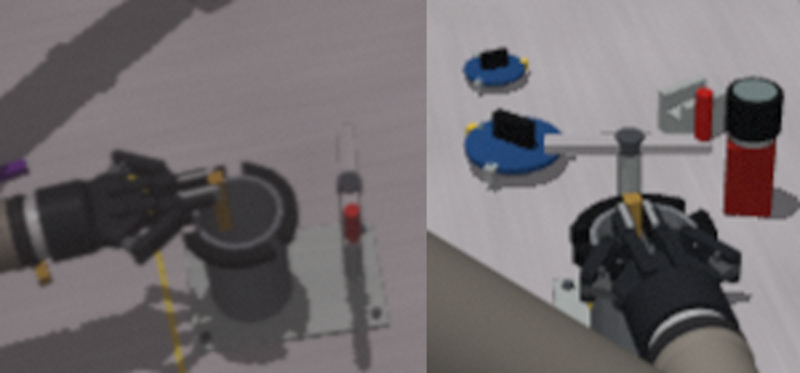

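The bar hangs inside the bore, so I release it.

send_rows --moves "0 0 0 0 0 0 0.6; 0 0 0 0 0 0 0.6; 0 0 0 0 0 0 0.6; 0 0 0 0 0 0 0.6; 0 0 0.04 0 0 0 0.6"

```text
t: 12.75
eef_pos: [0.5538, -0.069, 0.213]
tcp_rot: [0.509, -0.497, -0.503, -0.492]
contact_force: [-0.3, 0.2, 0.8]
finger_gap: 0.0512
grasp_force: 0.0
```

send_rows --moves "0 0 0.1 0 0 0 0.6; 0 -0.02 0.2 0 0 0 0.6; 0 -0.1 0.25 -0.03 0 0 0.6; 0 -0.2 0.27 -0.1 0 0 0.6; 0 -0.3 0.27 -0.17 0 0 0.6"

```text
t: 13.25
eef_pos: [0.5543, -0.2195, 0.353]
tcp_rot: [-0.408, 0.579, 0.585, 0.394]
contact_force: [1.2, -0.3, -1.8]
finger_gap: 0.0513
grasp_force: 0.0
```

send_rows --moves "-0.03 -0.04 0 -0.07 0 0 0.6; -0.06 -0.08 0 -0.14 0 0 0.6; -0.09 -0.12 0 -0.21 0 0 0.6; -0.12 -0.12 0 -0.28 0 0 0.6; -0.12 -0.12 0 -0.35 0 0 0.6"

```text
t: 13.75
eef_pos: [0.493, -0.2794, 0.3515]
tcp_rot: [-0.174, 0.689, 0.685, 0.158]
contact_force: [0.4, -0.0, 0.0]
finger_gap: 0.0513
grasp_force: 0.0
```

send_rows --moves "0 0 0 -0.07 0 0 0.6; 0 0 0 -0.14 0 0 0.6; 0 0 0 -0.21 0 0 0.6; 0 0 0 -0.23 0 0 0.6; 0 0 0 -0.23 0 0 0.6"

```text
t: 14.25
eef_pos: [0.4952, -0.2737, 0.3515]
tcp_rot: [-0.007, 0.708, 0.706, -0.008]
contact_force: [0.1, 0.2, 0.1]
finger_gap: 0.051
grasp_force: 0.0
```

send_rows --moves "0 0 0 0 0 -0.07 0.6; 0 0 0 0 0 -0.14 0.6; 0 0 0 0 0 -0.21 0.6; 0 0 0 0 0 -0.28 0.6; 0 0 0 0 0 -0.34 0.6"

```text
t: 14.75
eef_pos: [0.494, -0.2786, 0.3493]
tcp_rot: [-0.011, 0.912, 0.409, -0.005]
contact_force: [-0.6, 0.2, 0.6]
finger_gap: 0.0516
grasp_force: 0.0
```

send_rows --moves "0 0 0 0 0 -0.07 0.6; 0 0 0 0 0 -0.14 0.6; 0 0 0 0 0 -0.21 0.6; 0 0 0 0 0 -0.28 0.6; 0 0 0 0 0 -0.33 0.6"

```text
t: 15.25
eef_pos: [0.494, -0.2786, 0.3493]
tcp_rot: [-0.012, 0.997, 0.076, -0.001]
contact_force: [0.5, 0.2, 0.2]
finger_gap: 0.0513
grasp_force: 0.0
```

send_rows --moves "0 0 0 0 0 0 0.6; 0 0 0 0 0 0 0.6; 0 0 0 0 0 0 0.6; 0 0 0 0 0 0 0.6; 0 0 0 0 0 0 0.6"

```text
t: 15.75
eef_pos: [0.4946, -0.2779, 0.3493]
tcp_rot: [-0.011, 0.997, 0.08, -0.001]
contact_force: [-0.1, -0.3, 0.1]
finger_gap: 0.0514
grasp_force: 0.0
```

```bash
python3 st.py; python3 bars.py
```

```text
15.75 [ 0.4946 -0.2779  0.3493] [[ 0.987  0.16  -0.004]
 [ 0.16  -0.987  0.022]
 [-0.001 -0.022 -1.   ]] [ 0.75  0.21 -0.37  1.54  0.06  1.42 -1.03] 0.0513576924669152 0.0
15.75 [ 0.4946 -0.2779  0.3493] [-0.0112  0.9967  0.0803 -0.0012] 0.003 [ 0.75  0.21 -0.37  1.54  0.06  1.42 -1.03]
[ 0.1477 -1.0704] 56.5 [187. 720.] [614. 383.]
[ 0.4525 -0.2884] 9.7 [13. 90.] [325. 221.]
[ 0.5494 -0.8048] 23.9 [ 51. 116.] [633. 217.]
[ 0.4793 -0.3733] -9.7 [15. 90.] [392. 213.]
```

send_rows --moves "-0.026 -0.011 -0.1 -0.01 0 0 0.6; -0.026 -0.011 -0.2 -0.01 0 0 0.6; -0.026 -0.011 -0.3 -0.01 0 0 0.6; -0.026 -0.011 -0.4 -0.01 0 0 0.6; -0.026 -0.011 -0.46 -0.01 0 0 0.6"

```text
t: 16.3
eef_pos: [0.4796, -0.2824, 0.1158]
tcp_rot: [-0.002, 0.997, 0.08, -0.004]
contact_force: [-0.3, 0.4, -0.0]
finger_gap: 0.0514
grasp_force: 0.0
```

send_rows --moves "0 0 -0.08 0 0 0 0.6; 0 0 -0.15 0 0 0 0.6; 0 0 -0.19 0 0 0 0.6; 0 0 -0.19 0 0 0 0.6; 0 0 -0.19 0 0 0 0.6"

```text
t: 16.8
eef_pos: [0.4821, -0.2835, 0.0247]
tcp_rot: [-0.001, 0.997, 0.08, -0.002]
contact_force: [-0.3, 1.8, 0.9]
finger_gap: 0.0515
grasp_force: 0.0
```

```bash
python3 bars.py
```

```text
16.8 [ 0.4821 -0.2835  0.0247] [-6.000e-04  9.968e-01  8.010e-02 -1.900e-03] 0.028 [ 0.7   0.5  -0.31  1.93  0.22  0.75 -1.14]
[ 0.4583 -0.2871] 9.5 [14. 85.] [314. 326.]
[ 0.4934 -0.3731] -9.2 [21. 64.] [497. 290.]
[ 0.4496 -0.1605] 0.1 [ 6. 90.] [ 82. 295.]
[ 0.5476 -0.4216] 0.1 [  6. 141.] [593. 203.]
```

send_rows --moves "0 0 -0.03 0 0 0 0.6; 0 0 -0.042 0 0 0 0.6; 0 0 -0.042 0 0 0 0.3; 0 0 -0.042 0 0 0 0; 0 0 -0.042 0 0 0 0"

```text
t: 17.35
eef_pos: [0.482, -0.2836, 0.0038]
tcp_rot: [-0.0, 0.997, 0.08, -0.002]
contact_force: [0.5, -0.4, -0.4]
finger_gap: 0.0126
grasp_force: 59.5
```

send_rows --moves "0 0 0 0 0 0 0; 0 0 0 0 0 0 0; 0 0 0 0 0 0 0; 0 0 0.02 0 0 0 0; 0 0 0.06 0 0 0 0"

```text
t: 17.85
eef_pos: [0.4801, -0.2827, 0.0325]
tcp_rot: [-0.002, 0.997, 0.08, -0.004]
contact_force: [0.0, -0.2, -0.3]
finger_gap: 0.0118
grasp_force: 59.6
```

send_rows --moves "0 0 0.1 0 0 0.03 0; 0 0 0.2 0 0 0.1 0; 0.05 0 0.3 0 0 0.17 0; 0.05 0 0.4 0 0 0.24 0; 0.05 0 0.48 0 0 0.31 0"

```text
t: 18.35
eef_pos: [0.5071, -0.2829, 0.2763]
tcp_rot: [0.001, 0.918, 0.397, -0.002]
contact_force: [0.4, -0.6, -0.7]
finger_gap: 0.012
grasp_force: 59.6
```

send_rows --moves "0 0 0.05 0 0 0.07 0; 0 0 0.05 0 0 0.14 0; 0 0 0.05 0 0 0.21 0; 0 0 0.05 0 0 0.28 0; 0 0 0.05 0 0 0.35 0"

```text
t: 18.85
eef_pos: [0.5061, -0.2832, 0.2986]
tcp_rot: [0.001, 0.715, 0.699, -0.002]
contact_force: [0.2, -0.6, -0.7]
finger_gap: 0.012
grasp_force: 59.6
```

send_rows --moves "0 0 0 0.06 0 0.013 0; 0 0 0 0.12 0 0.013 0; 0 0 0 0.18 0 0.013 0; 0 0 0 0.24 0 0.013 0; 0 0 0 0.3 0 0.013 0"

```text
t: 19.35
eef_pos: [0.5064, -0.2841, 0.2993]
tcp_rot: [-0.221, 0.672, 0.673, 0.215]
contact_force: [0.6, 0.3, -0.8]
finger_gap: 0.0126
grasp_force: 59.6
```

send_rows --moves "0 0 0 0.06 0 0 0; 0 0 0 0.12 0 0 0; 0 0 0 0.18 0 0 0; 0 0 0 0.24 0 0 0; 0 0 0 0.3 0 0 0"

```text
t: 19.85
eef_pos: [0.5063, -0.2846, 0.2984]
tcp_rot: [-0.418, 0.571, 0.573, 0.412]
contact_force: [-0.3, 0.2, -0.3]
finger_gap: 0.0122
grasp_force: 59.6
```

send_rows --moves "0 0 0 0.06 0 0 0; 0 0 0 0.12 0 0 0; 0 0 0 0.15 0 0 0; 0 0 0 0.15 0 0 0; 0 0 0 0.15 0 0 0"

```text
t: 20.35
eef_pos: [0.5066, -0.2837, 0.2985]
tcp_rot: [-0.502, 0.499, 0.503, 0.496]
contact_force: [-0.5, 0.6, -0.4]
finger_gap: 0.0121
grasp_force: 59.6
```

```bash
python3 st.py
```

```text
20.35 [ 0.5066 -0.2837  0.2985] [[ 0.002  1.    -0.01 ]
 [ 0.005  0.01   1.   ]
 [ 1.    -0.002 -0.005]] [ 1.23  1.03 -0.75  1.26 -0.66  1.96  0.49] 0.012092045536032195 59.648001194000244
```

send_rows --moves "0.03 0.09 0 0 0 0 0; 0.06 0.18 0 0 0 0 0; 0.09 0.27 0 0 0 0 0; 0.12 0.36 0 0 0 0 0; 0.15 0.43 0 0 0 0 0"

```text
t: 20.85
eef_pos: [0.5819, -0.0652, 0.3004]
tcp_rot: [-0.501, 0.499, 0.505, 0.495]
contact_force: [0.5, 0.8, -0.4]
finger_gap: 0.0119
grasp_force: 59.7
```

```bash
cat > chk.py <<'E'
from m import *
s=get_state(); M=R.from_quat([*s['tcp_rot'][1:],s['tcp_rot'][0]]).as_matrix(); p=s['eef_pos']-.004*M[:,2]
for n in('scene','side'):
    im,_=snap(n); ex=proj(n,[p+.0155*M[:,0],p-.0745*M[:,0]]); print(n,'expect',ex.round(0).tolist())
    for c in blobs(im,(8,90,30),(28,255,255),4)[0]:
        x,y,w,h=cv2.boundingRect(c)
        if abs(x+w/2-ex[:,0].mean())<60 and abs(y+h/2-ex[:,1].mean())<60: print((x,y,x+w,y+h),cv2.contourArea(c))
print(s['finger_gap'],s['eef_pos'].round(3))
E
python3 chk.py
```

```text
scene expect [[258.0, 218.0], [262.0, 240.0]]
(258, 230, 263, 241) 19.0
(253, 216, 259, 221) 17.0
side expect [[340.0, 207.0], [339.0, 244.0]]
(336, 205, 344, 221) 54.0
0.01193772553430829 [ 0.582 -0.065  0.3  ]
```

send_rows --moves "0 -0.008 -0.05 0 0 0 0; 0 -0.008 -0.1 0 0 0 0; 0 -0.008 -0.16 0 0 0 0; 0 -0.008 -0.21 0 0 0 0; 0 -0.008 -0.21 0 0 0 0"

```text
t: 21.45
eef_pos: [0.581, -0.0734, 0.1908]
tcp_rot: [-0.502, 0.501, 0.502, 0.495]
contact_force: [-0.0, 0.3, 0.2]
finger_gap: 0.0121
grasp_force: 59.6
```

send_rows --moves "0 0 0 0 0 0 0; 0 0 0 0 0 0 0.6; 0 0 0 0 0 0 0.6; 0 0 0 0 0 0 0.6; 0 0 0 0 0 0 0.6"

```text
t: 21.95
eef_pos: [0.5818, -0.0725, 0.194]
tcp_rot: [-0.502, 0.499, 0.503, 0.496]
contact_force: [0.3, 0.3, 0.2]
finger_gap: 0.0513
grasp_force: 0.0
```

send_rows --moves "0 0 0.06 0 0 0 0.6; 0 -0.02 0.16 0 0 0 0.6; 0 -0.1 0.25 -0.03 0 0 0.6; 0 -0.2 0.31 -0.1 0 0 0.6; 0 -0.3 0.31 -0.17 0 0 0.6"

```text
t: 22.45
eef_pos: [0.5817, -0.2067, 0.3499]
tcp_rot: [-0.403, 0.581, 0.585, 0.398]
contact_force: [0.8, 0.6, -0.9]
finger_gap: 0.0517
grasp_force: 0.0
```

send_rows --moves "-0.04 -0.06 0 -0.07 0 0 0.6; -0.08 -0.12 0 -0.14 0 0 0.6; -0.12 -0.18 0 -0.21 0 0 0.6; -0.15 -0.22 0 -0.28 0 0 0.6; -0.15 -0.22 0 -0.35 0 0 0.6"

```text
t: 22.95
eef_pos: [0.5043, -0.3217, 0.3459]
tcp_rot: [-0.167, 0.691, 0.685, 0.161]
contact_force: [0.8, -0.2, -0.5]
finger_gap: 0.051
grasp_force: 0.0
```

send_rows --moves "0 0 0 -0.07 0 0 0.6; 0 0 0 -0.14 0 0 0.6; 0 0 0 -0.21 0 0 0.6; 0 0 0 -0.232 0 0 0.6; 0 0 0 -0.232 0 0 0.6"

```text
t: 23.45
eef_pos: [0.5073, -0.3123, 0.347]
tcp_rot: [0.0, 0.706, 0.708, -0.006]
contact_force: [0.1, 1.1, -0.2]
finger_gap: 0.0512
grasp_force: 0.0
```

send_rows --moves "0 0 0 0 0 -0.07 0.6; 0 0 0 0 0 -0.14 0.6; 0 0 0 0 0 -0.21 0.6; 0 0 0 0 0 -0.28 0.6; 0 0 0 0 0 -0.35 0.6"

```text
t: 23.95
eef_pos: [0.506, -0.3173, 0.3449]
tcp_rot: [-0.004, 0.916, 0.402, -0.006]
contact_force: [0.5, 0.5, -0.3]
finger_gap: 0.0514
grasp_force: 0.0
```

send_rows --moves "0 0 0 0 0 -0.07 0.6; 0 0 0 0 0 -0.14 0.6; 0 0 0 0 0 -0.21 0.6; 0 0 0 0 0 -0.28 0.6; 0 0 0 0 0 -0.35 0.6"

```text
t: 24.45
eef_pos: [0.5061, -0.3173, 0.3449]
tcp_rot: [-0.006, 0.999, 0.047, -0.005]
contact_force: [-0.6, 0.6, 0.1]
finger_gap: 0.0517
grasp_force: 0.0
```

send_rows --moves "0 0 0 0 0 -0.07 0.6; 0 0 0 0 0 -0.13 0.6; 0 0 0 0 0 -0.13 0.6; 0 0 0 0 0 -0.13 0.6; 0 0 0 0 0 -0.13 0.6"

```text
t: 24.95
eef_pos: [0.5065, -0.3165, 0.3454]
tcp_rot: [-0.006, 0.996, -0.085, -0.004]
contact_force: [0.2, -0.4, -0.0]
finger_gap: 0.0513
grasp_force: 0.0
```

```bash
python3 st.py; python3 bars.py
```

```text
24.95 [ 0.5065 -0.3165  0.3454] [[ 0.986 -0.169 -0.007]
 [-0.168 -0.986  0.012]
 [-0.009 -0.01  -1.   ]] [ 0.77  0.27 -0.36  1.48  0.08  1.42 -1.33] 0.05128072305590803 0.0
24.95 [ 0.5065 -0.3165  0.3454] [-0.0056  0.9964 -0.0846 -0.004 ] 0.009 [ 0.77  0.27 -0.36  1.48  0.08  1.42 -1.33]
[ 0.2904 -0.8316] 11.4 [ 98. 223.] [624. 266.]
[ 0.4783 -0.3736] -8.2 [13. 89.] [366. 201.]
[ 0.6064 -0.832 ] -7.0 [101. 190.] [623.  89.]
```

send_rows --moves "0.003 -0.08 -0.1 -0.006 0 0 0.6; 0.003 -0.123 -0.2 -0.006 0 0 0.6; 0.003 -0.123 -0.3 -0.006 0 0 0.6; 0.003 -0.123 -0.4 -0.006 0 0 0.6; 0.003 -0.123 -0.44 -0.006 0 0 0.6"

```text
t: 25.5
eef_pos: [0.5064, -0.3774, 0.1222]
tcp_rot: [0.0, 0.996, -0.085, -0.005]
contact_force: [0.6, 0.2, -0.0]
finger_gap: 0.0515
grasp_force: 0.0
```

send_rows --moves "0 0 -0.08 0 0 0 0.6; 0 0 -0.15 0 0 0 0.6; 0 0 -0.2 0 0 0 0.6; 0 0 -0.2 0 0 0 0.6; 0 0 -0.2 0 0 0 0.6"

```text
t: 26.0
eef_pos: [0.5085, -0.3778, 0.026]
tcp_rot: [0.001, 0.996, -0.085, -0.003]
contact_force: [0.5, -0.4, 1.2]
finger_gap: 0.0514
grasp_force: 0.0
```

```bash
python3 bars.py
```

```text
26.0 [ 0.5085 -0.3778  0.026 ] [ 9.000e-04  9.964e-01 -8.490e-02 -3.100e-03] 0.03 [ 0.78  0.6  -0.29  1.74  0.22  0.84 -1.35]
[ 0.4844 -0.3741] -9.3 [14. 86.] [316. 326.]
[ 0.5217 -0.4292] 0.0 [ 6. 31.] [422. 243.]
[ 0.5896 -0.4291] 0.0 [ 6. 41.] [401.  92.]
```

send_rows --moves "0 0 -0.03 0 0 0 0.6; 0 0 -0.044 0 0 0 0.6; 0 0 -0.044 0 0 0 0.3; 0 0 -0.044 0 0 0 0; 0 0 -0.044 0 0 0 0"

```text
t: 26.55
eef_pos: [0.5085, -0.3778, 0.0043]
tcp_rot: [0.001, 0.996, -0.085, -0.003]
contact_force: [0.9, 0.9, -0.6]
finger_gap: 0.0117
grasp_force: 60.0
```

send_rows --moves "0 0 0 0 0 0 0; 0 0 0 0 0 0 0; 0 0 0 0 0 0 0; 0 0 0.02 0 0 0 0; 0 0 0.06 0 0 0 0"

```text
t: 27.05
eef_pos: [0.5066, -0.3766, 0.0327]
tcp_rot: [0.0, 0.996, -0.085, -0.005]
contact_force: [-0.1, -0.5, -0.6]
finger_gap: 0.0119
grasp_force: 60.0
```

send_rows --moves "0 0 0.1 0 0 0.03 0; 0 0 0.2 0 0 0.1 0; 0.05 0.05 0.3 0 0 0.17 0; 0.05 0.1 0.38 0 0 0.24 0; 0.05 0.14 0.45 0 0 0.31 0"

```text
t: 27.55
eef_pos: [0.5336, -0.306, 0.2611]
tcp_rot: [0.002, 0.971, 0.24, -0.002]
contact_force: [0.7, -0.6, -0.8]
finger_gap: 0.0122
grasp_force: 60.0
```

send_rows --moves "0.01 0.04 0.05 0 0 0.07 0; 0.02 0.08 0.05 0 0 0.14 0; 0.04 0.1 0.08 0 0 0.21 0; 0.04 0.1 0.08 0 0 0.28 0; 0.04 0.1 0.08 0 0 0.35 0"

```text
t: 28.05
eef_pos: [0.5534, -0.2567, 0.2998]
tcp_rot: [0.003, 0.82, 0.573, -0.002]
contact_force: [-0.8, 0.1, -0.9]
finger_gap: 0.0117
grasp_force: 60.0
```

send_rows --moves "0 0 0 0 0 0.07 0; 0 0 0 0 0 0.14 0; 0 0 0 0 0 0.17 0; 0 0 0 0 0 0.17 0; 0 0 0 0 0 0.17 0"

```text
t: 28.55
eef_pos: [0.5529, -0.2576, 0.2989]
tcp_rot: [0.003, 0.709, 0.706, -0.001]
contact_force: [0.3, -0.9, -1.0]
finger_gap: 0.0117
grasp_force: 60.0
```

send_rows --moves "0 0 0 0.06 0 0 0; 0 0 0 0.12 0 0 0; 0 0 0 0.18 0 0 0; 0 0 0 0.24 0 0 0; 0 0 0 0.3 0 0 0"

```text
t: 29.05
eef_pos: [0.5533, -0.2585, 0.2994]
tcp_rot: [-0.217, 0.675, 0.671, 0.218]
contact_force: [1.0, -0.0, -0.4]
finger_gap: 0.0122
grasp_force: 60.0
```

send_rows --moves "0 0 0 0.06 0 0 0; 0 0 0 0.12 0 0 0; 0 0 0 0.18 0 0 0; 0 0 0 0.24 0 0 0; 0 0 0 0.3 0 0 0"

```text
t: 29.55
eef_pos: [0.5532, -0.2589, 0.2983]
tcp_rot: [-0.414, 0.575, 0.57, 0.415]
contact_force: [0.2, 0.0, 0.1]
finger_gap: 0.0119
grasp_force: 60.1
```

send_rows --moves "0 0 0 0.06 0 0 0; 0 0 0 0.12 0 0 0; 0 0 0 0.15 0 0 0; 0 0 0 0.15 0 0 0; 0 0 0 0.15 0 0 0"

```text
t: 30.05
eef_pos: [0.5534, -0.2577, 0.2987]
tcp_rot: [-0.498, 0.503, 0.5, 0.498]
contact_force: [-0.1, -1.0, -0.4]
finger_gap: 0.0118
grasp_force: 60.1
```

```bash
python3 st.py; python3 chk.py
```

```text
30.05 [ 0.5534 -0.2577  0.2987] [[ 0.003  1.     0.003]
 [ 0.007 -0.003  1.   ]
 [ 1.    -0.003 -0.007]] [ 1.21  1.08 -0.87  1.23 -0.63  1.87  0.41] 0.011830628754752494 60.0822651386261
scene expect [[177.0, 227.0], [186.0, 248.0]]
(144, 235, 250, 339) 401.5
(174, 225, 181, 231) 21.5
side expect [[351.0, 262.0], [349.0, 303.0]]
(301, 319, 312, 323) 27.5
(345, 292, 348, 299) 6.5
(310, 283, 312, 296) 9.5
(346, 260, 356, 281) 100.5
0.011830628754752494 [ 0.553 -0.258  0.299]
```

send_rows --moves "0.01 0.08 0 0 0 0 0; 0.02 0.17 0 0 0 0 0; 0.03 0.26 0 0 0 0 0; 0.03 0.34 0 0 0 0 0; 0.03 0.377 0 0 0 0 0"

```text
t: 30.65
eef_pos: [0.567, -0.0641, 0.3009]
tcp_rot: [-0.499, 0.501, 0.503, 0.497]
contact_force: [-0.5, -0.3, 0.3]
finger_gap: 0.0122
grasp_force: 60.1
```

```bash
python3 chk.py
```

```text
scene expect [[257.0, 213.0], [261.0, 235.0]]
(258, 224, 263, 237) 23.0
(254, 212, 260, 217) 16.5
side expect [[333.0, 208.0], [332.0, 245.0]]
(329, 207, 337, 223) 56.5
0.012194634615424292 [ 0.567 -0.064  0.301]
```

send_rows --moves "0 0 -0.05 0 0 0 0; 0 0 -0.1 0 0 0 0; 0 0 -0.16 0 0 0 0; 0 0 -0.21 0 0 0 0; 0 0 -0.21 0 0 0 0"

```text
t: 31.25
eef_pos: [0.5679, -0.0709, 0.1904]
tcp_rot: [-0.499, 0.505, 0.499, 0.497]
contact_force: [-0.3, 0.6, -0.6]
finger_gap: 0.012
grasp_force: 60.1
```

send_rows --moves "0 0 0 0 0 0 0; 0 0 0 0 0 0 0.6; 0 0 0 0 0 0 0.6; 0 0 0 0 0 0 0.6; 0 0 0 0 0 0 0.6"

```text
t: 31.75
eef_pos: [0.5683, -0.0691, 0.1944]
tcp_rot: [-0.498, 0.503, 0.501, 0.499]
contact_force: [-0.3, 0.6, -0.3]
finger_gap: 0.0514
grasp_force: 0.0
```

send_rows --moves "0 0 0.06 0 0 0 0.6; 0 -0.02 0.16 0 0 0 0.6; 0 -0.1 0.25 -0.03 0 0 0.6; 0 -0.2 0.33 -0.1 0 0 0.6; 0 -0.26 0.38 -0.17 0 0 0.6"

```text
t: 32.25
eef_pos: [0.5675, -0.1903, 0.3758]
tcp_rot: [-0.4, 0.585, 0.581, 0.4]
contact_force: [1.2, -0.6, -2.3]
finger_gap: 0.0514
grasp_force: 0.0
```

send_rows --moves "0 0 0.05 -0.07 0 0 0.6; 0 0 0.05 -0.14 0 0 0.6; 0 0 0.05 -0.21 0 0 0.6; 0 0 0.05 -0.28 0 0 0.6; 0 0 0.05 -0.35 0 0 0.6"

```text
t: 32.75
eef_pos: [0.5681, -0.1885, 0.4009]
tcp_rot: [-0.163, 0.689, 0.687, 0.166]
contact_force: [1.3, 0.2, -0.9]
finger_gap: 0.0511
grasp_force: 0.0
```

send_rows --moves "0 0.04 0 -0.07 0 0 0.6; 0 0.08 0 -0.14 0 0 0.6; 0 0.1 0 -0.21 0 0 0.6; 0 0.1 0 -0.234 0 0 0.6; 0 0.1 0 -0.234 0 0 0.6"

```text
t: 33.25
eef_pos: [0.568, -0.1334, 0.401]
tcp_rot: [0.007, 0.705, 0.709, -0.004]
contact_force: [-0.1, -0.6, 0.4]
finger_gap: 0.0513
grasp_force: 0.0
```

send_rows --moves "0 0 0 0 0 0 0.6; 0 0 0 0 0 0 0.6; 0 0 0 0 0 0 0.6; 0 0 0 0 0 0 0.6; 0 0 0 0 0 0 0.6"

```text
t: 33.75
eef_pos: [0.5681, -0.1392, 0.3994]
tcp_rot: [0.006, 0.709, 0.706, -0.004]
contact_force: [0.2, 0.6, 0.4]
finger_gap: 0.0517
grasp_force: 0.0
```

```bash
python3 st.py; python3 - <<'E'
from m import *
im,s=snap('wrist','w30.png'); u=proj('wrist',[.5685,-.0585,.16],s)[0]; print(u)
x,y=u.astype(int); c=im[max(0,y-100):y+100,x-120:x+120]; cv2.imwrite('pics/w30c.png',cv2.resize(c,None,fx=2.5,fy=2.5,interpolation=2)[:,:,::-1])
a,_=snap('scene','s30.png')
for c in blobs(a,(105,100,30),(122,255,255),100)[0]: e=cv2.fitEllipse(cv2.convexHull(c)); print(np.round(e[0],1),onz('scene',e[0],.026).round(4))
E
```

```text
33.75 [ 0.5681 -0.1392  0.3994] [[ 0.004  1.     0.002]
 [ 1.    -0.004 -0.014]
 [-0.014  0.002 -1.   ]] [ 0.77  0.27 -0.79  1.42  0.2   1.53 -0.01] 0.051748776268109774 0.0
[317.30353231 121.00286114]
[389.4 232.5] [[0.5185 0.3253 0.026 ]]
[444.8 221.9] [[0.5272 0.5085 0.026 ]]
[370.7 192.7] [[0.3468 0.3225 0.026 ]]
[110.3  48.4] [[-0.7698 -0.5141  0.026 ]]
```

View pics/w30c.png

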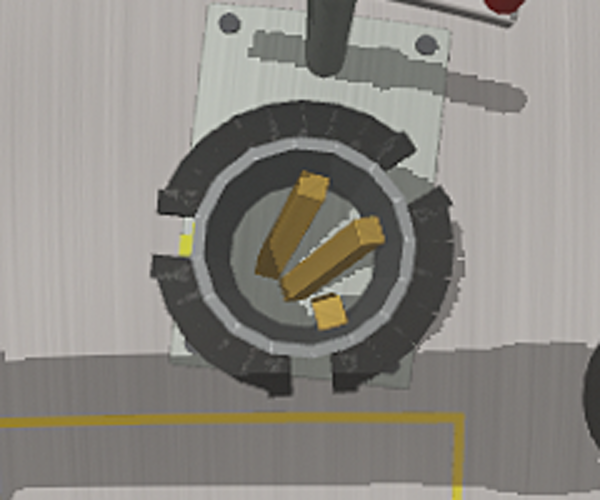

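All three bars stand or lean inside the bore. The rim centre is at crop (302,246) and the notches are at about (157,236), (312,386) and (427,170).

```bash
python3 - <<'E'
from m import *
s=get_state(); im=cv2.imread('pics/w30.png'); x0,y0=317-120,21
f=lambda p:onz('wrist',np.array(p)/2.5+[x0,y0],.16,s)[:,:2]
c=f((302.5,246))[0]; print(c)
for p,a in(((157,236),180),((312,386),280),((427,170),40)):
    d=f(p)[0]-c; print(np.linalg.norm(d).round(4),(np.degrees(np.arctan2(d[1],d[0]))-a+180)%360-180)
E
```

```text
[ 0.56926457 -0.05640597]
0.0593 -5.12049367063716
0.0578 -6.2941943652134
0.0598 -7.485087752690049
```

send_rows --moves "0 0.1 0 0 0 0.07 1; 0 0.2 0 0 0 0.14 1; 0 0.3 0 0 0 0.21 1; 0 0.4 0 0 0 0.28 1; -0.03 0.49 0 0 0 0.34 1"

```text
t: 34.35
eef_pos: [0.5535, 0.1089, 0.3995]
tcp_rot: [0.007, 0.415, 0.91, -0.001]
contact_force: [0.3, 0.9, -0.7]
finger_gap: 0.0854
grasp_force: 0.0
```

send_rows --moves "-0.03 0.08 0 0 0 0 1; -0.06 0.17 0 0 0 0 1; -0.08 0.26 -0.04 0 0 0 1; -0.08 0.3 -0.1 0 0 0 1; -0.08 0.3 -0.1 0 0 0 1"

```text
t: 34.85
eef_pos: [0.5098, 0.2593, 0.3464]
tcp_rot: [0.005, 0.414, 0.91, -0.004]
contact_force: [0.1, -0.9, -0.5]
finger_gap: 0.0852
grasp_force: 0.0
```

send_rows --moves "0 0 0 0 0 0 1; 0 0 0 0 0 0 1; 0 0 0 0 0 0 1; 0 0 0 0 0 0 1; 0 0 0 0 0 0 1"

```text
t: 35.35
eef_pos: [0.5136, 0.2561, 0.3502]
tcp_rot: [0.008, 0.418, 0.908, -0.002]
contact_force: [-0.6, 0.8, 0.5]
finger_gap: 0.085
grasp_force: 0.0
```

```bash
python3 st.py; python3 - <<'E'
from m import *
im,s=snap('wrist','w40.png'); print(proj('wrist',[[.5155,.322,.026],[.475,.367,.02]],s).round())
E
```

```text
35.35 [0.5136 0.2561 0.3502] [[-0.65   0.76   0.012]
 [ 0.76   0.65  -0.009]
 [-0.015  0.003 -1.   ]] [ 0.27  0.32 -1.05  1.53  0.3   1.45 -0.08] 0.08499235319512469 0.0
[[353. 149.]
 [352. 101.]]
```

View pics/w40.png

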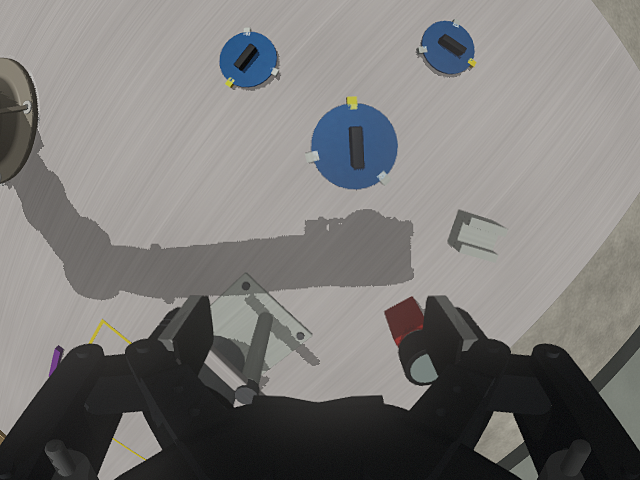

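The lid disc is centred at about (354,146), with its yellow ear at (352,103). The bar is nearly aligned with tool x.

```bash
cat > lid.py <<'E'
from m import *
def fit(im,s,u,dz=0):
    out={}
    _,m=blobs(im,(104,90,30),(124,255,255)); m=cv2.morphologyEx(m,cv2.MORPH_OPEN,np.ones((3,3),np.uint8))
    cs=[c for c in cv2.findContours(m,0,1)[0] if cv2.contourArea(c)>300]
    c=min(cs,key=lambda c:np.hypot(*(c[:,0].mean(0)-u)))
    w=onz('wrist',cv2.convexHull(c)[:,0,:],.026+dz,s)[:,:2]
    q=np.linalg.lstsq(np.c_[2*w,np.ones(len(w))],(w**2).sum(1),rcond=None)[0]; ctr=q[:2]
    print('centre',ctr.round(4),'r',np.sqrt(q[2]+ctr@ctr).round(4))
    for c in blobs(im,(22,130,80),(33,255,255),15)[0]:
        p=c[:,0].mean(0); e=onz('wrist',p,.026+dz,s)[0,:2]; d=e-ctr
        if .04<np.linalg.norm(d)<.075: print('ear',p,np.linalg.norm(d).round(4),'lid yaw',np.degrees(np.arctan2(-d[1],-d[0])).round(1))
if __name__=='__main__':
    im,s=snap('wrist','w%d.png'%int(100*s['t']) if 0 else None); print(s['eef_pos'].round(4),abs(s['qvel']).max().round(3)); fit(im,s,proj('wrist',[.5155,.322,.026],s)[0])
E
python3 lid.py
```

```text
[0.5135 0.2562 0.3501] 0.005
centre [0.5148 0.326 ] r 0.054
ear [351.075 101.825] 0.0559 lid yaw -44.5
```

send_rows --moves "0 0.08 -0.05 0.004 0.006 0.042 0.6; 0.003 0.14 -0.15 0.004 0.006 0.042 0.6; 0.003 0.14 -0.25 0.004 0.006 0.042 0.6; 0.003 0.14 -0.34 0.004 0.006 0.042 0.6; 0.003 0.14 -0.4 0.004 0.006 0.042 0.6"

```text
t: 35.95
eef_pos: [0.5132, 0.3255, 0.1459]
tcp_rot: [-0.001, 0.377, 0.926, -0.002]
contact_force: [0.6, -0.6, -0.2]
finger_gap: 0.0511
grasp_force: 0.0
```

send_rows --moves "0 0 0 0 0 0 0.6; 0 0 0 0 0 0 0.6; 0 0 0 0 0 0 0.6; 0 0 0 0 0 0 0.6; 0 0 0 0 0 0 0.6"

```text
t: 36.45
eef_pos: [0.5155, 0.3273, 0.1515]
tcp_rot: [0.001, 0.377, 0.926, 0.001]
contact_force: [-0.1, 0.6, -0.1]
finger_gap: 0.0513
grasp_force: 0.0
```

```bash
python3 st.py; python3 lid.py
```

```text
36.45 [0.5155 0.3273 0.1515] [[-0.715  0.699  0.002]
 [ 0.699  0.715  0.001]
 [-0.001  0.002 -1.   ]] [ 0.07  0.56 -0.97  1.71  0.51  1.15 -0.25] 0.05129829676544858 0.0
[0.5155 0.3273 0.1515] 0.011
centre [0.5146 0.3261] r 0.0543
ear [318.80645161 152.24193548] 0.0572 lid yaw -45.9
```

send_rows --moves "-0.002 -0.002 -0.08 0 0 -0.008 0.6; -0.002 -0.002 -0.16 0 0 -0.008 0.6; -0.002 -0.002 -0.22 0 0 -0.008 0.6; -0.002 -0.002 -0.241 0 0 -0.008 0.6; -0.002 -0.002 -0.241 0 0 -0.008 0.3"

```text
t: 37.0
eef_pos: [0.5131, 0.3253, 0.0284]
tcp_rot: [-0.001, 0.385, 0.923, -0.001]
contact_force: [0.5, 0.3, 0.5]
finger_gap: 0.0382
grasp_force: 0.0
```

send_rows --moves "0 0 0 0 0 0 0; 0 0 0 0 0 0 0; 0 0 0 0 0 0 0; 0 0 0 0 0 0 0; 0 0 0 0 0 0 0"

```text
t: 37.5
eef_pos: [0.5149, 0.327, 0.0313]
tcp_rot: [0.001, 0.385, 0.923, 0.001]
contact_force: [0.4, 1.1, 6.0]
finger_gap: 0.0131
grasp_force: 62.4
```

```bash
python3 st.py
```

```text
37.5 [0.5149 0.327  0.0313] [[-0.704  0.711  0.003]
 [ 0.711  0.704  0.002]
 [-0.     0.003 -1.   ]] [-0.01  0.7  -0.87  1.79  0.64  0.96 -0.37] 0.013123137652460093 62.43505597114563
```

send_rows --moves "0 0 0.04 0 0 0 0; 0 0 0.12 0 0 0 0; 0 0 0.22 0 0 0 0; 0 0 0.32 0 0 0 0; 0 0 0.42 0 0 0 0"

```text
t: 38.0
eef_pos: [0.5127, 0.3251, 0.2419]
tcp_rot: [-0.0, 0.385, 0.923, -0.001]
contact_force: [1.6, -0.1, -2.4]
finger_gap: 0.0128
grasp_force: 61.2
```

send_rows --moves "0 0 0.08 0 0 0.03 0; 0 -0.05 0.14 0 0 0.06 0; 0.02 -0.13 0.18 0 0 0.1 0; 0.04 -0.22 0.18 0 0 0.14 0; 0.05 -0.3 0.18 0 0 0.18 0"

```text
t: 38.5
eef_pos: [0.5388, 0.1734, 0.3305]
tcp_rot: [0.001, 0.204, 0.979, -0.001]
contact_force: [0.4, -0.4, -3.1]
finger_gap: 0.0128
grasp_force: 61.2
```

send_rows --moves "0.01 -0.09 0 0 0 0.03 0; 0.02 -0.18 0 0 0 0.06 0; 0.03 -0.27 0 0 0 0.09 0; 0.045 -0.36 0 0 0 0.12 0; 0.058 -0.43 0 0 0 0.145 0"

```text
t: 39.0
eef_pos: [0.5668, -0.043, 0.3296]
tcp_rot: [-0.001, 0.055, 0.998, -0.002]
contact_force: [-0.0, -0.7, -3.1]
finger_gap: 0.0128
grasp_force: 61.1
```

send_rows --moves "0 -0.03 -0.02 0 0 0 0; 0 -0.038 -0.04 0 0 0 0; 0 -0.038 -0.08 0 0 0 0; 0 -0.038 -0.08 0 0 0 0; 0 -0.038 -0.08 0 0 0 0"

```text
t: 39.5
eef_pos: [0.567, -0.0563, 0.2893]
tcp_rot: [-0.001, 0.053, 0.999, -0.0]
contact_force: [0.6, 0.2, -2.2]
finger_gap: 0.0129
grasp_force: 61.0
```

send_rows --moves "0 0 0 0 0 0 0; 0 0 0 0 0 0 0; 0 0 0 0 0 0 0; 0 0 0 0 0 0 0; 0 0 0 0 0 0 0"

```text
t: 40.0
eef_pos: [0.5677, -0.0583, 0.2894]
tcp_rot: [0.0, 0.055, 0.998, -0.0]
contact_force: [-0.1, 0.3, -2.7]
finger_gap: 0.0129
grasp_force: 61.0
```

```bash
python3 st.py; python3 - <<'E'
from lid import *
im,s=snap('wrist','w50.png'); dz=s['eef_pos'][2]-.031; print(dz); fit(im,s,proj('wrist',np.r_[s['eef_pos'][:2],.026+dz],s)[0],dz)
E
```

```text
40.0 [ 0.5677 -0.0583  0.2894] [[-0.994  0.11  -0.   ]
 [ 0.11   0.994 -0.001]
 [-0.    -0.001 -1.   ]] [ 0.92  0.41 -1.18  1.63  0.39  1.37  1.15] 0.012928483002449644 61.000449657440186
0.25837291122405603
centre [ 0.5652 -0.0591] r 0.0531
ear [318.58333333 185.12037037] 0.0473 lid yaw -6.4
ear [317.55223881 159.35074627] 0.0576 lid yaw -6.0
```

send_rows --moves "0.004 0.003 -0.05 0 0 0 0; 0.004 0.003 -0.1 0 0 0 0; 0.004 0.003 -0.15 0 0 0 0; 0.004 0.003 -0.18 0 0 0 0; 0.004 0.003 -0.18 0 0 0 0"

```text
t: 40.55
eef_pos: [0.5682, -0.0572, 0.1971]
tcp_rot: [-0.002, 0.055, 0.998, -0.0]
contact_force: [-0.9, -0.4, -2.7]
finger_gap: 0.013
grasp_force: 60.9
```

send_rows --moves "0 0 -0.005 0 0 0 0; 0 0 -0.01 0 0 0 0; 0 0 -0.015 0 0 0 0; 0 0 -0.02 0 0 0 0; 0 0 -0.02 0 0 0 0"

```text
t: 41.05
eef_pos: [0.5696, -0.057, 0.1892]
tcp_rot: [-0.0, 0.055, 0.998, -0.0]
contact_force: [0.3, 0.3, -2.1]
finger_gap: 0.0133
grasp_force: 61.0
```

```bash
python3 st.py
```

```text
41.05 [ 0.5696 -0.057   0.1892] [[-0.994  0.11  -0.   ]
 [ 0.11   0.994 -0.001]
 [ 0.    -0.001 -1.   ]] [ 0.87  0.5  -1.12  1.76  0.49  1.2   1.07] 0.013258075692833618 60.96290588378906
```

send_rows --moves "0 0 -0.004 0 0 0 0; 0 0 -0.008 0 0 0 0; 0 0 -0.012 0 0 0 0; 0 0 -0.015 0 0 0 0; 0 0 -0.015 0 0 0 0"

```text
t: 41.55
eef_pos: [0.5695, -0.0569, 0.1814]
tcp_rot: [-0.0, 0.055, 0.998, -0.0]
contact_force: [0.8, -0.4, -1.5]
finger_gap: 0.0131
grasp_force: 61.0
```

send_rows --moves "0 0 -0.003 0 0 0 0; 0 0 -0.006 0 0 0 0; 0 0 -0.008 0 0 0 0; 0 0 -0.01 0 0 0 0; 0 0 -0.01 0 0 0 0"

```text
t: 42.05
eef_pos: [0.5695, -0.0569, 0.1765]
tcp_rot: [-0.0, 0.055, 0.998, -0.0]
contact_force: [-0.0, 0.4, -3.2]
finger_gap: 0.013
grasp_force: 61.0
```

send_rows --moves "0 0 -0.003 0 0 0 0; 0 0 -0.006 0 0 0 0; 0 0 -0.008 0 0 0 0; 0 0 -0.009 0 0 0 0; 0 0 -0.009 0 0 0 0"

```text
t: 42.55
eef_pos: [0.5697, -0.0569, 0.1733]
tcp_rot: [-0.0, 0.055, 0.998, -0.001]
contact_force: [-2.9, -0.1, 5.1]
finger_gap: 0.0128
grasp_force: 62.3
```

send_rows --moves "0 0 -0.002 0 0 0 0; 0 0 -0.002 0 0 0 0; 0 0 -0.002 0 0 0 0.4; 0 0 -0.002 0 0 0 0.6; 0 0 -0.002 0 0 0 0.6"

```text
t: 43.05
eef_pos: [0.5698, -0.0568, 0.1712]
tcp_rot: [0.0, 0.055, 0.998, -0.0]
contact_force: [0.1, 0.7, 0.3]
finger_gap: 0.051
grasp_force: 0.0
```

send_rows --moves "0 0 0.02 0 0 0 0.6; 0 0 0.08 0 0 0 0.6; 0 0 0.16 0 0 0 0.6; 0 0 0.26 0 0 0 0.6; 0 0 0.34 0 0 0 0.6"

```text
t: 43.55
eef_pos: [0.57, -0.0563, 0.3445]
tcp_rot: [0.001, 0.054, 0.999, -0.0]
contact_force: [-0.4, -0.6, 0.0]
finger_gap: 0.0512
grasp_force: 0.0
```

send_rows --moves "0 0.05 0.06 0 0 0 1; 0 0.14 0.06 0 0 0 1; 0 0.14 0.06 0 0 0 1; 0 0.14 0.06 0 0 0 1; 0 0.14 0.06 0 0 0 1"

```text
t: 44.05
eef_pos: [0.5697, 0.0121, 0.371]
tcp_rot: [-0.0, 0.055, 0.998, -0.001]
contact_force: [0.8, -0.2, -0.1]
finger_gap: 0.0853
grasp_force: 0.0
```

```bash
python3 st.py; python3 - <<'E'
from lid import *
snap('wrist');im,s=snap('wrist','w60.png'); dz=.142; print(proj('wrist',[[.569,-.057,.168],[.645,.049,.231]],s)); fit(im,s,proj('wrist',[.569,-.057,.168],s)[0],dz)
for c in blobs(im,(0,130,40),(10,255,255),20)[0]: (x,y),r=cv2.minEnclosingCircle(c); print(x,y,r,onz('wrist',(x,y),.231,s).round(4))
E
```

```text
44.05 [0.5697 0.0121 0.371 ] [[-0.994  0.11  -0.001]
 [ 0.11   0.994 -0.002]
 [ 0.    -0.002 -1.   ]] [ 0.81  0.37 -1.21  1.49  0.34  1.52  1.06] 0.08531167532368716 0.0
[[247.96841366 217.72339022]
 [372.63771048 307.22298545]]
centre [ 0.5693 -0.0579] r 0.0546
ear [245.75641026 161.82051282] 0.0541 lid yaw -7.0
ear [268.89189189 148.75675676] 0.0697 lid yaw -25.4
367.5789489746094 306.631591796875 8.747879028320312 [[0.6439 0.0447 0.231 ]]
460.5 295.5 7.905794143676758 [[0.6451 0.1282 0.231 ]]
```

View pics/w60.png

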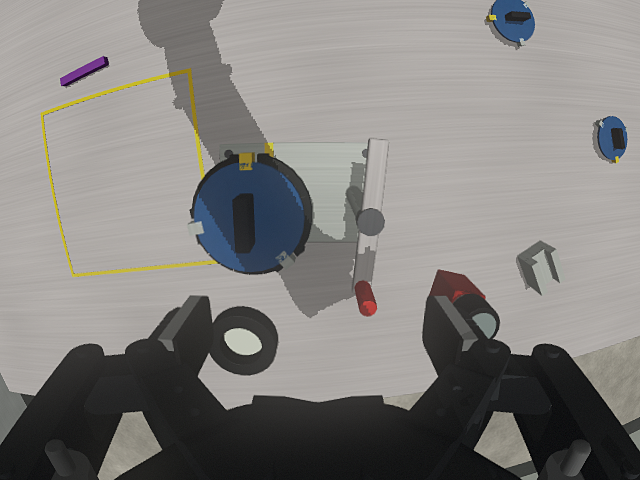

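The lid is home: its ears sit in the notches and the disc is level with the flange. The pin is at (367,306) in the image. Next I cage the pin and swing the clamp shut.

send_rows --moves "0.08 0.03 -0.02 0 0 -0.033 0.8; 0.148 0.065 -0.08 0 0 -0.033 0.8; 0.148 0.065 -0.14 0 0 -0.033 0.8; 0.148 0.065 -0.14 0 0 -0.033 0.8; 0.148 0.065 -0.14 0 0 -0.033 0.8"

```text
t: 44.65
eef_pos: [0.6436, 0.0444, 0.3012]
tcp_rot: [-0.001, 0.09, 0.996, -0.001]
contact_force: [-0.1, -0.8, 0.7]
finger_gap: 0.0681
grasp_force: 0.0
```

```bash
python3 st.py; python3 - <<'E'
from lid import *
snap('wrist');im,s=snap('wrist','w70.png')
for c in blobs(im,(0,130,40),(10,255,255),20)[0]: (x,y),r=cv2.minEnclosingCircle(c); print(x,y,r,onz('wrist',(x,y),.231,s).round(4))
E
```

```text
44.65 [0.6436 0.0444 0.3012] [[-0.984  0.179 -0.001]
 [ 0.179  0.984 -0.001]
 [ 0.001 -0.001 -1.   ]] [ 0.59  0.54 -1.11  1.43  0.48  1.47  0.88] 0.0680899303074892 0.0
456.0 253.0 7.211202621459961 [[0.6604 0.13   0.231 ]]
320.4310302734375 253.5689697265625 12.438611030578613 [[0.6449 0.0451 0.231 ]]
```

send_rows --moves "0.002 0.002 -0.06 0 0 0 0.8; 0.002 0.002 -0.12 0 0 0 0.8; 0.002 0.002 -0.18 0 0 0 0.8; 0.002 0.002 -0.212 0 0 0 0.6; 0.002 0.002 -0.212 0 0 0 0.3"

```text
t: 45.25
eef_pos: [0.644, 0.0455, 0.1944]
tcp_rot: [-0.001, 0.09, 0.996, -0.001]
contact_force: [1.2, 0.5, 1.2]
finger_gap: 0.04
grasp_force: 0.0
```

send_rows --moves "0 0 0 0 0 0 0.3; 0 0 0 0 0 0 0.3; 0 0 0 0 0 0 0.3; 0 0 0 0 0 0 0.3; 0 0 0 0 0 0 0.3"

```text
t: 45.75
eef_pos: [0.6449, 0.0468, 0.1957]
tcp_rot: [0.0, 0.089, 0.996, -0.0]
contact_force: [-0.7, -0.2, 0.5]
finger_gap: 0.0256
grasp_force: 0.0
```

send_rows --moves "0.002 0.019 0 0 0 0.07 0.3; 0 0.038 0 0 0 0.14 0.3; -0.004 0.057 0 0 0 0.21 0.3; -0.01 0.075 0 0 0 0.28 0.3; -0.019 0.091 0 0 0 0.35 0.3"

```text
t: 46.25
eef_pos: [0.6361, 0.0917, 0.1954]
tcp_rot: [0.001, -0.276, 0.961, -0.001]
contact_force: [1.8, -1.2, -0.1]
finger_gap: 0.0255
grasp_force: 0.9
```

send_rows --moves "-0.011 0.015 0 0 0 0.07 0.3; -0.025 0.028 0 0 0 0.14 0.3; -0.04 0.04 0 0 0 0.21 0.3; -0.057 0.049 0 0 0 0.28 0.3; -0.075 0.055 0 0 0 0.35 0.3"

```text
t: 46.75
eef_pos: [0.5982, 0.1198, 0.1953]
tcp_rot: [0.001, -0.602, 0.798, -0.001]
contact_force: [2.4, -1.1, 0.0]
finger_gap: 0.0261
grasp_force: 0.8
```

```bash
python3 st.py
```

```text
46.75 [0.5982 0.1198 0.1953] [[-0.274 -0.962  0.002]
 [-0.962  0.274  0.   ]
 [-0.001 -0.002 -1.   ]] [ 0.61  0.7  -1.33  1.66  0.69  1.35  2.04] 0.02610575156542771 0.8033598214387894
```

send_rows --moves "-0.006 0.001 0 0 0 0 0.3; -0.012 0.002 0 0 0 0 0.3; -0.018 0.003 0 0 0 0 0.3; -0.022 0.004 0 0 0 0 0.3; -0.022 0.004 0 0 0 0 0.3"

```text
t: 47.25
eef_pos: [0.5864, 0.1215, 0.1953]
tcp_rot: [-0.0, -0.6, 0.8, -0.0]
contact_force: [0.2, -0.2, 1.0]
finger_gap: 0.0254
grasp_force: 0.1
```

```bash
python3 st.py
```

```text
47.25 [0.5864 0.1215 0.1953] [[-0.281 -0.96   0.   ]
 [-0.96   0.281 -0.001]
 [ 0.001 -0.001 -1.   ]] [ 0.62  0.67 -1.33  1.68  0.67  1.33  2.03] 0.02537562261621541 0.06427582120522857
```

send_rows --moves "-0.003 0 0 0 0 0 0.3; -0.006 0 0 0 0 0 0.3; -0.008 0 0 0 0 0 0.3; -0.008 0 0 0 0 0 0.3; -0.008 0 0 0 0 0 0.3"

```text
t: 47.75
eef_pos: [0.5841, 0.1216, 0.1953]
tcp_rot: [0.002, -0.6, 0.8, -0.001]
contact_force: [5.3, 0.4, -2.9]
finger_gap: 0.0255
grasp_force: 2.4
```

send_rows --moves "-0.003 0 0 0 0 0 0.3; -0.006 0 0 0 0 0 0.3; -0.006 0 0 0 0 0 0.3; -0.006 0 0 0 0 0 0.3; -0.006 0 0 0 0 0 0.3"

```text
t: 48.25
eef_pos: [0.5839, 0.1213, 0.1955]
tcp_rot: [0.004, -0.599, 0.801, -0.002]
contact_force: [11.8, 2.1, -5.2]
finger_gap: 0.0257
grasp_force: 5.4
```

The 12 N stop comes at the expected shut position. I release and retreat.

send_rows --moves "0.006 0 0 0 0 0 0.3; 0.008 0 0 0 0 0 0.3; 0.008 0 0 0 0 0 0.6; 0.008 0 0 0 0 0 0.8; 0.008 0 0 0 0 0 0.8"

```text
t: 48.75
eef_pos: [0.5829, 0.1218, 0.195]
tcp_rot: [-0.0, -0.6, 0.8, -0.0]
contact_force: [0.3, 0.8, 0.1]
finger_gap: 0.0674
grasp_force: 0.0
```

send_rows --moves "0 0 0.04 0 0 0 0.8; 0 0 0.1 0 0 0 0.8; 0 0 0.2 0 0 0 0.8; 0 0 0.3 0 0 0 0.8; 0 0 0.4 0 0 0 0.8"

```text
t: 49.25
eef_pos: [0.5827, 0.1218, 0.3972]
tcp_rot: [-0.0, -0.6, 0.8, -0.0]
contact_force: [1.3, -0.4, -0.2]
finger_gap: 0.0683
grasp_force: 0.0
```

send_rows --moves "0 0 0 0 0 0 0.8; 0 0 0 0 0 0 0.8; 0 0 0 0 0 0 0.8; 0 0 0 0 0 0 0.8; 0 0 0 0 0 0 0.8"

```text
t: 49.75
eef_pos: [0.5833, 0.1211, 0.3938]
tcp_rot: [-0.001, -0.6, 0.8, 0.0]
contact_force: [0.2, -0.6, 0.2]
finger_gap: 0.0686
grasp_force: 0.0
```

```bash
python3 st.py; python3 - <<'E'
from lid import *
im,s=snap('wrist','w80.png')
for c in blobs(im,(0,130,40),(10,255,255),20)[0]: (x,y),r=cv2.minEnclosingCircle(c); print(x,y,r,onz('wrist',(x,y),.231,s).round(4))
d,_=snap('side'); cv2.imwrite('pics/fin.png',np.hstack([cv2.resize(im,(400,300)),cv2.resize(d[180:330,230:430],(400,300),interpolation=2)])[:,:,::-1])
E
```

```text
49.75 [0.5833 0.1211 0.3938] [[-0.28  -0.96  -0.002]
 [-0.96   0.28  -0.001]
 [ 0.001  0.001 -1.   ]] [ 0.61  0.48 -1.32  1.39  0.46  1.62  2.2 ] 0.06855880369459377 0.0
230.5 266.5 6.5193023681640625 [[0.6688 0.1391 0.231 ]]
310.6851806640625 222.83950805664062 8.591022491455078 [[0.589  0.1212 0.231 ]]
```

View pics/fin.png

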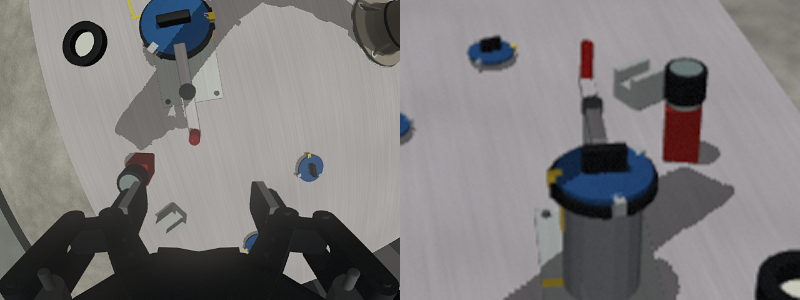

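The lid is home, the clamp arm lies over it with the pin at (0.589, 0.121) as expected when shut, and the bystanders have not moved.

```bash
python3 -c "
from bench import job
print(job.job_done())"
```

```text
the job is handed in; nothing more can be done
None
```

I opened the clamp, dropped all three blanks end-down into the canister, fitted the keyed lid fully home, swung the clamp shut against its stop, and handed the job in at about 50 s; the camera, ring light and V-block were not touched.

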